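# Put a V-block away in the tool chest and fold the lid stay

### The job

Put the loose V-block away in the empty middle compartment of the red tool chest: raise the lid by its handle until the folding stay locks and holds it up by itself, without straining the stay, then set the V-block down inside. After that push the yellow elbow of the stay back through until the lock is broken and stays broken while the lid is still up, and lower the lid by its handle until it is fully shut, never letting it fall. Leave the other things on the table where they are.

Things in the scene. Friction and masses are not known exactly. Their poses are not given: they have to be found in the camera images.
- chest: Red steel tool chest fixed to the table, 175 (x) x 320 (y) x 115 mm high, walls 3 mm, floor 6 mm. Origin: centre of its underside; its x points from the handle side to the hinge (away from the robot at yaw 0), y to the left. Two dividers 60 mm high cut it into: stay bay on the right (-y), where the folding stay stands by the wall, empty middle compartment, foam insert with pin heads on the left.
- lid_hinge (a point): Middle of the lid's hinge line: chest frame (87.5, 0, 115) mm, on the far rim. The hinge line runs along the chest's y.
- lid (a joint): Lid angle in rad: 0 shut, 1.57 upright. Lid 0.92 kg, 175 x 320 mm, 15 mm thick. Once the stay is broken, stiff joints still hold the lid above about 1.0 rad; let go below that it may fall and slam. The stay stops the lid somewhere between 1.36 and 1.67 rad: this differs from chest to chest, as the stay is set by a slot at its head on the lid.
- lid_handle (a point): Middle of the lid's black round handle bar, 10 mm thick, 110 mm long along the chest's y, 38 mm in front of the lid's front edge on two legs. It moves on a circle about the hinge line: lid shut, it lies 213 mm in front of the hinge and 7.5 mm above it; lid upright, 213 mm above the hinge. It can be pinched from above at every lid angle and turns in the fingers. Lifting takes about 6 N.
- elbow (a joint): Elbow of the stay, rad: within 0.3 of 0 folded (lid shut), 2.59 links in line, 2.69 at its stop = locked. When the lid reaches its hard limit a spring takes the elbow to the stop, at the latest when the pull on the lid is eased, and holds it there. 5 to 12 N on the knob breaks the lock; let go above 2.12 it may spring back and lock again, from 2.1 to 1.5 it stays broken, lid up.
- elbow_knob (a point): Centre of the yellow round knob, 18 mm thick, 24 mm long along the chest's y, on the elbow's axis (chest y -118 mm). Stay locked: 40 to 60 mm above the rim, 73 to 97 mm in front of the hinge, free from above and in front. It moves on a circle about the foot pin; to break the stay push it down and towards the hinge, square to the line foot pin to knob (some 45 deg down), about 34 mm.
- stay_foot_pin (a point): Foot pin of the stay, lower end of the lower link (94 mm pin to pin), on the right wall inside (chest y -132 mm), 12 mm below the rim, 152 to 158 mm in front of the hinge. It is only clamped in a slot along the chest's x: forcing the lid past its stop, or down on the locked stay, with over about 15 N at the handle makes it slip and spoils the setting.
- middle_bay (a point): Centre of the floor of the empty middle compartment, chest frame (0, -12.5, 6) mm; axes as the chest. The compartment is 169 mm (x) x 142 mm (y).
- vblock: Bright metal V-block, 0.32 kg, 55 mm long (its x), 36 mm wide (its y), 44 mm high, with a V groove along its top. Origin: centre of its underside. Best gripped across its width.
- tube: Bystander: offcut of square steel tube, 90 x 40 x 40 mm. Origin: centre of its underside.
- stop: Bystander: dark L-shaped stop square, foot 75 x 40 x 12 mm with an upright 62 mm high. Origin: centre of its underside.
- spray: Bystander: blue spray bottle, 68 mm across, 193 mm high. Origin: centre of its underside.
Things that resemble listed ones, but are neither listed nor needed, are in the scene too. Several things have the shape of the vblock; the one meant has the colours described above.

How it is judged (in metres and radians):
On the way, in this order (a step that is already met when the one before it is completed fails the run):
1. the lid is up, the stay is locked, and the lid stands on it by itself with the hand off (value of joint elbow above 2.62 rad and value of joint lid above 1.2 rad and contact force between the fingers and lid below 0.3 N), for 0.3 s.
2. the V-block rests, let go, in the middle compartment while the stay is locked (x of vblock in the frame of middle_bay between -0.085 and 0.085 m and y of vblock in the frame of middle_bay between -0.075 and 0.075 m and z of vblock in the frame of middle_bay below 0.045 m and linear speed of vblock below 0.05 m/s and contact force between the fingers and vblock below 0.1 N and value of joint elbow above 2.62 rad), for 0.3 s.
3. the stay is broken at the elbow with the lid still up (value of joint elbow below 2.12 rad and value of joint lid above 1 rad), for 0.2 s.
At the end, for the whole second after the job is handed in: The lid is fully shut (under 0.03 rad), the V-block lies at rest in the middle compartment (origin within 85 mm along the chest's x and 75 mm along its y of the compartment's centre, no more than 45 mm above its floor), and the hand is off everything (value of joint lid below 0.03 rad and x of vblock in the frame of middle_bay between -0.085 and 0.085 m and y of vblock in the frame of middle_bay between -0.075 and 0.075 m and z of vblock in the frame of middle_bay below 0.045 m and linear speed of vblock below 0.05 m/s and contact force between the fingers and vblock below 0.1 N); the robot touches nothing.
It fails at once if the lid falls shut (faster than 1.8 rad/s below 0.6 rad) (value of joint lid below 0.6 rad and velocity of joint lid below -1.8 rad/s).
It fails at once if the stay is strained: its foot slips more than 2 mm in the slot (distance of stay_foot_pin from where it was at the start of the episode above 0.002 m).
It fails at once if the V-block is dropped or thrown (over 0.9 m/s out of the fingers) (linear speed of vblock above 0.9 m/s and contact force between the fingers and vblock below 0.05 N).
It fails at once if a bystander is moved more than 30 mm or the bottle is tipped (distance of any of tube, stop, spray from where it was at the start of the episode above 0.03 m or angle between spray's own z axis and vertical above 0.4 rad).
It also fails if it takes over 72 s, if anything falls off the work surface, if the arm or the gripper's body presses on something with over 40 N, if the wrist force passes 120 N, or if a joint passes its speed limit or range.

### The arm

A 6-joint arm with a two-finger parallel gripper is mounted at the origin on the work surface. World frame = base frame: x ahead of the robot, y to its left, z up, the work surface at z = 0. Lengths are in m, angles in degrees, forces in N, time in s.
With the tool pointing down it reaches from about 0.4 to 0.825 m from the base axis. Payload 7 kg.
Tool frame: the origin (TCP) lies midway between the tips of the shut fingers; the grasp point (between the pads) lies 19 mm behind it; z points along the fingers, y is the line along which they close (so a half turn about z gives the same grasp; the last joint's range is limited). The gripper opens to 88 mm and grips with 3 to 60 N. Pads are 19 mm wide; open, the fingers measure 130 mm over their backs; the gripper's body (78 mm by 193 mm) begins 47 mm behind the grasp point.
Start: joints at [83.829, 20.546, 0.682, 0, -70.136, -16.507], TCP at [0.26, 0.623, 0.227] pointing down, gripper open.
Joint ranges: [-176.03, 176.03], [-82.01, 121.73], [-58.28, 71.71], [-173.87, 95.51], [-174.79, -0.11], [-173.66, 173.66]. Speed limits (degrees/s): [136.94, 136.94, 172.46, 180, 180, 180].

### API

Orientations are given as [roll, pitch, yaw] about the fixed x, y, z axes, in that order (R = Rz(yaw) Ry(pitch) Rx(roll)).
In Python, from plant import ctrl gives the robot as it stands. The module is installed in compiled form; this text tells all that it offers.
- The arm moves only by the tool send_rows, never from a script. Its argument "plan" is a list that holds one entry, the list of rows, each a list of 6 numbers: the shift along the tool's x, y, z in cm, then the turn, a rotation vector about the tool's x, y, z in degrees. A call has 1 to 8 rows; each row is the pose to reach, as a shift and turn from the pose commanded when the call began, along the tool's axes at that moment; what a row does not reach only later rows make up. A row lasts 1/12 s, in which the tool goes at most 41.7 mm and 7.16 degrees, less where a joint would pass 70% of its speed; a pose out of reach is approached as far as the arm can. A call with a gripper value outside its range is refused whole. "fingers" is the opening, from 0 (shut) to 1 (fully open), set as the call begins (left out, the last holds). The fingers move at their own pace and stop on an object; the grip force is fixed at half the most. Time passes only in rows, so rows that repeat a pose let the fingers close. It gives the time, the measured TCP pose, the force, the opening and the grip force at its end, in the units of the state.
- ctrl.get_obs(): the state, without advancing time (a new reading comes with each control period).
- ctrl.snapshot(name): name is "scene" or "side" or "wrist"; returns a dict with "img" (384x512x3 uint8, red, green, blue), "K" (3x3 intrinsics, pixels), "pose" (4x4, takes a point from camera to world coordinates). Camera axes: x right, y down, z forward; pixel columns grow to the right and rows downward; lengths in m; the calibration is good to about 2 mm. The wrist camera is an equidistant fisheye: a pixel r from the principal point sees the ray r / f radians off the axis. A picture is of the moment at which its call begins. There is no depth.
- ctrl.close_job(): hands the job in; it is judged then, once.
The state is a dict: "clock": time; "joint_pos": joint angles; "qvel": joint speeds; "tau": joint torques, N m; "tool_pos": TCP position; "orientation": TCP orientation; "force": force on the tool from outside, world axes, zero at the start; "moment": the same for the moment, N m; "opening": finger opening in m; "gripper_force": force on a finger pad.
Only numpy, scipy, OpenCV 4.12 (cv2) and the standard library are available. Lean on these libraries where they do the work, as an engineer would, in place of code of your own. Each camera call takes 0.05 s, during which the arm holds its last target. There are 200 camera calls.

## Working session

There is one attempt and no reset: what is moved stays moved. The work goes in short steps, Python scripts to look and compute and a tool call to move; the robot and the scene stay as the last step left them, time stands still between calls to the robot, and variables do not carry over. Pictures are saved under pics/ and viewed, at most 10 in all, crops included, and the job is handed in when it is done.

Besides the shell and the picture viewer there is one more tool, called after ">>>" by a JSON object that holds its "fn" and its "kwargs", one argument or row to a line. send_rows: Moves the arm, as the interface text tells. Its arguments: {"type":"object","properties":{"plan":{"type":"array","items":{"type":"array","items":{"type":"array","items":{"type":"number"}}}},"fingers":{"type":"number"}},"required":["plan"]}

```bash
mkdir -p pics
python3 - <<'E'
from plant import ctrl
import cv2,numpy as np,pickle
o=ctrl.get_obs();print(o)
for n in("scene","side","wrist"):
    s=ctrl.snapshot(n);pickle.dump(s,open(n+".pkl","wb"));cv2.imwrite(f"pics/{n}0.png",s["img"][:,:,::-1]);print(n,s["K"].round(1).tolist(),s["pose"].round(3).tolist())
a=cv2.imread("pics/scene0.png");b=cv2.imread("pics/side0.png")
E
```

```text
{'clock': 0.0, 'joint_pos': array([ 8.38299147e+01,  2.05913643e+01,  6.33813990e-01, -2.09023062e-02,
       -7.01356367e+01, -1.65059111e+01]), 'qvel': array([ 0.08529853, -0.06050827,  0.03084962,  0.03312   ,  0.04060827,
        0.04512645]), 'tau': array([-7.50570180e-04, -5.82735193e+01,  2.93040454e+01,  6.99710503e+00,
        6.87916239e-03, -1.84010605e-04]), 'tool_pos': array([0.26006782, 0.6223562 , 0.22562133]), 'orientation': array([ 1.79905070e+02, -7.63869484e-03, -2.26831086e+01]), 'force': array([-0.30104822,  1.28857347, -0.44396967]), 'moment': array([-0.01279352,  0.02096657, -0.03130192]), 'gripper_force': 0.0, 'opening': 0.08785996599706884}
scene [[348.0, 0.0, 255.2], [0.0, 348.0, 196.6], [0.0, 0.0, 1.0]] [[0.172, 0.602, -0.78, 1.254], [0.985, -0.122, 0.122, -0.124], [-0.022, -0.789, -0.614, 0.655], [0.0, 0.0, 0.0, 1.0]]
side [[455.3, 0.0, 250.3], [0.0, 455.3, 194.4], [0.0, 0.0, 1.0]] [[0.692, -0.517, 0.503, -0.001], [-0.721, -0.505, 0.474, -0.558], [0.009, -0.691, -0.723, 0.869], [0.0, 0.0, 0.0, 1.0]]
wrist [[297.3, 0.0, 255.1], [0.0, 297.3, 191.3], [0.0, 0.0, 1.0]] [[-0.386, -0.882, -0.268, 0.333], [-0.922, 0.37, 0.111, 0.593], [0.002, 0.29, -0.957, 0.383], [0.0, 0.0, 0.0, 1.0]]
```

View pics/scene0.png

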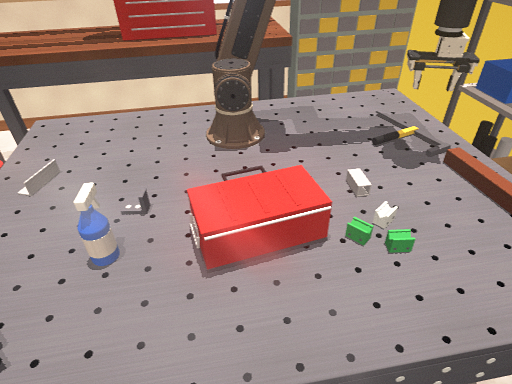

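View pics/side0.png

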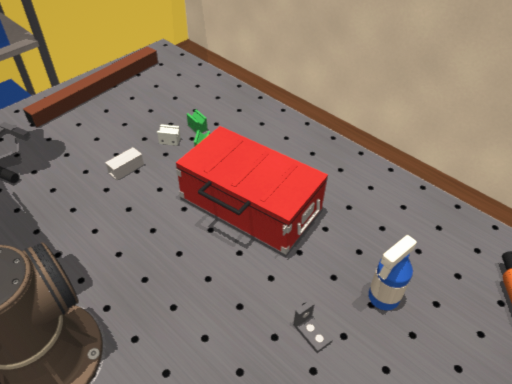

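The scene view shows the chest at about (260,215), its handle at (244,172), the spray at (98,235), the stop at (140,203) and the tube at (359,181). There are three V-block shapes: bright metal at (385,213), and green at (359,231) and (400,241). The bright one fits the description; in the side view it is at (169,134). I'll confirm it in an enlarged crop.

Run:
```python
import cv2,numpy as np
a=cv2.imread("pics/scene0.png");b=cv2.imread("pics/side0.png")
def c(i,x,y,w,h,s,W,H):
    return cv2.resize(i[y:y+h,x:x+w],(W,H),interpolation=cv2.INTER_CUBIC)
top=np.hstack([c(a,340,165,80,60,5,400,300),c(b,100,100,80,60,5,400,300)])
bot=np.hstack([c(a,180,160,160,120,2.5,400,300),c(b,170,125,160,120,2.5,400,300)])
cv2.imwrite("pics/crop1.png",np.vstack([top,bot]))
```

```text
(no output)
```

View pics/crop1.png

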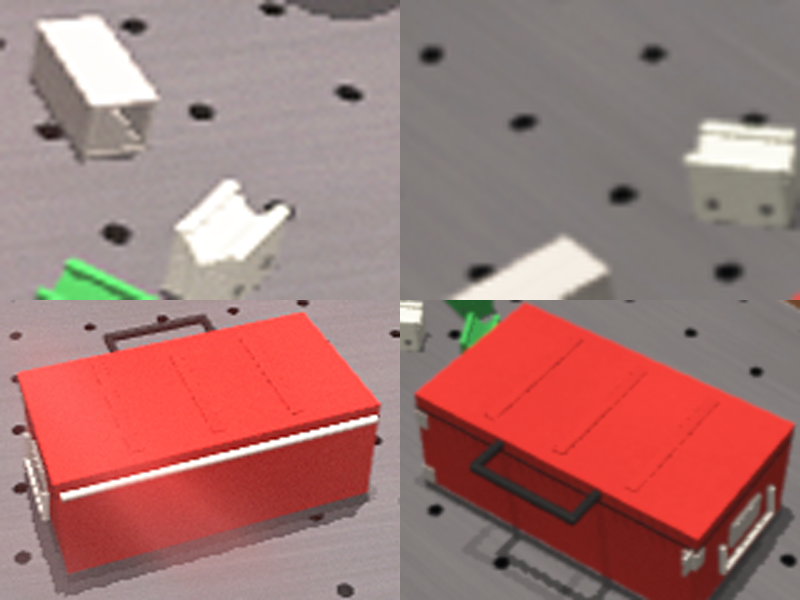

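```bash
cat > h.py <<'E'
import cv2,numpy as np,pickle
from scipy.optimize import minimize
def proj(s,P):
    T=np.linalg.inv(s["pose"]);q=(T[:3,:3]@np.asarray(P).T).T+T[:3,3];u=(s["K"]@q.T).T;return u[:,:2]/u[:,2:]
def ray(s,uv,z):
    d=s["pose"][:3,:3]@np.linalg.inv(s["K"])@np.array([*uv,1]);o=s["pose"][:3,3];return o+d*(z-o[2])/d[2]
def box(x,y,yaw,L,W,H):
    c,n=np.cos(yaw),np.sin(yaw)
    return np.array([[x+c*a*L/2-n*b*W/2,y+n*a*L/2+c*b*W/2,z] for a in(-1,1) for b in(-1,1) for z in(0,H)])
def fit(views,masks,dims,p0):
    hs=[cv2.convexHull(np.argwhere(m)[:,::-1].astype(np.float32)) for m in masks]
    def f(p):
        e=0
        for s,h in zip(views,hs):
            g=cv2.convexHull(proj(s,box(p[0],p[1],p[2],*dims)).astype(np.float32))
            a,_=cv2.intersectConvexConvex(g,h);e+=1-a/(cv2.contourArea(g)+cv2.contourArea(h)-a)
        return e
    best=min((minimize(f,[p0[0],p0[1],p0[2]+k],method="Nelder-Mead",options=dict(initial_simplex=np.array([[p0[0],p0[1],p0[2]+k],[p0[0]+.02,p0[1],p0[2]+k],[p0[0],p0[1]+.02,p0[2]+k],[p0[0],p0[1],p0[2]+k+.2]]),xatol=1e-5,fatol=1e-6,maxiter=600)) for k in np.radians(range(-80,100,20))),key=lambda r:r.fun)
    return best.x,best.fun
def comp(m,uv):
    n,l=cv2.connectedComponents(m.astype(np.uint8));return l==l[uv[1],uv[0]]
E
python3 - <<'E'
from h import *
S=pickle.load(open("scene.pkl","rb"));D=pickle.load(open("side.pkl","rb"))
def red(s,uv):
    i=s["img"].astype(int);return comp((i[...,0]>70)&(i[...,1]<0.45*i[...,0])&(i[...,2]<0.45*i[...,0]),uv)
def whi(s,uv):
    i=s["img"].astype(int);mn=i.min(2);mx=i.max(2);h=s["img"]
    b=(i[...,0]-i[...,2]); return comp((mn>118)&(b>8)|(mn>190),uv)
mS,mD=red(S,(260,200)),red(D,(250,180))
print(mS.sum(),mD.sum())
x,f=fit([S,D],[mS,mD],(.175,.32,.13),(*ray(S,(260,195),.13)[:2],0));print("chest",x[:2],np.degrees(x[2]),f)
for n,a,b,d in(("vb",(385,213),(169,135),(.055,.036,.044)),("tube",(359,178),(122,160),(.09,.04,.04))):
    ms=[whi(S,a),whi(D,b)]
    print(n,[m.sum() for m in ms],[cv2.boundingRect(m.astype(np.uint8)) for m in ms])
    x,f=fit([S,D],ms,d,(*ray(S,a,.03)[:2],0));print(x[:2],np.degrees(x[2]),f)
E
```

```text
9677 10402
chest [ 0.57655583 -0.01261498] 9.032929046147748 0.09411022666153923
vb [np.int64(86591), np.int64(380)] [(0, 105, 512, 279), (156, 124, 24, 22)]
[0.59649531 0.3415218 ] 128.16841078628093 1.071173676296127
tube [np.int64(86591), np.int64(404)] [(0, 105, 512, 279), (104, 147, 39, 23)]
[0.45074103 0.36366762] 3.456225943383261 1.4351403438755443
```

Run:
```python
from h import *
S=pickle.load(open("scene.pkl","rb"));D=pickle.load(open("side.pkl","rb"))
# chest via lid-top corners at z=.13
def hdl(yaw,x,y):pass
for s,n in((S,"S"),(D,"D")):
    i=s["img"].astype(int);
    m=(i[...,0]>(200))&(i[...,1]<90);m=comp(m,(260,195) if n=="S" else (250,180)).astype(np.uint8)
    m=cv2.morphologyEx(m,cv2.MORPH_OPEN,np.ones((3,3)))
    h=cv2.convexHull(cv2.findContours(m,0,2)[0][0]);q=cv2.approxPolyDP(h,6,True)[:,0]
    P=np.array([ray(s,p,.13) for p in q]);print(n,q.tolist(),P[:,:2].round(3).tolist(),P.mean(0).round(3))
for r in(S["img"][205:224:3,370:402:4]): print([tuple(map(int,p)) for p in r])
for r in(S["img"][300:301],): print(r[0,::60].tolist())
p=box(.5766,-.0126,np.radians(9.03),.175,.32,.13);print(proj(S,p[1::2]).round(0).tolist(),proj(D,p[1::2]).round(0).tolist())
```

```text
S [[200, 223], [206, 232]] [[0.658, -0.158], [0.69, -0.147]] [ 0.674 -0.152  0.13 ]
D [[178, 160], [222, 127], [325, 177], [286, 219]] [[0.475, 0.132], [0.638, 0.149], [0.676, -0.159], [0.515, -0.178]] [ 0.576 -0.014  0.13 ]
[(164, 150, 152), (160, 151, 149), (163, 153, 152), (255, 255, 255), (255, 255, 254), (163, 153, 153), (90, 83, 85), (164, 153, 151)]
[(163, 149, 152), (165, 153, 155), (255, 255, 255), (255, 255, 254), (255, 254, 253), (255, 255, 252), (255, 255, 255), (114, 104, 108)]
[(164, 151, 150), (157, 143, 144), (243, 237, 223), (255, 254, 253), (255, 255, 253), (255, 255, 255), (176, 167, 153), (162, 150, 151)]
[(163, 150, 152), (170, 162, 156), (246, 240, 229), (255, 255, 254), (255, 254, 251), (251, 247, 235), (174, 166, 152), (164, 152, 153)]
[(160, 150, 151), (179, 170, 159), (177, 168, 156), (231, 225, 206), (180, 174, 159), (174, 164, 152), (151, 145, 139), (164, 153, 154)]
[(164, 153, 154), (181, 173, 159), (177, 168, 158), (180, 171, 159), (176, 168, 156), (172, 164, 151), (161, 152, 151), (163, 152, 153)]
[(168, 145, 154), (162, 153, 145), (183, 176, 161), (180, 170, 157), (154, 149, 138), (168, 155, 154), (167, 157, 157), (163, 151, 154)]
[[155, 144, 146], [160, 149, 151], [164, 154, 154], [167, 155, 157], [167, 154, 155], [166, 152, 152], [167, 156, 154], [13, 11, 14], [162, 150, 153]]
[[187.0, 188.0], [301.0, 164.0], [201.0, 232.0], [332.0, 200.0]] [[288.0, 220.0], [175.0, 162.0], [327.0, 174.0], [219.0, 125.0]]
```

Run:
```python
from h import *
from scipy.optimize import least_squares
S=pickle.load(open("scene.pkl","rb"));D=pickle.load(open("side.pkl","rb"))
def lidmask(s,uv,thr):
    i=s["img"].astype(int);return comp((i[...,0]>thr)&(i[...,1]<.5*i[...,0])&(i[...,2]<.5*i[...,0]),uv).astype(np.uint8)
# all-red hull edges points vs. model: signed distance LSQ
def chestfit():
    hs=[]
    for s,uv in((S,(260,200)),(D,(250,180))):
        m=lidmask(s,uv,70);h=cv2.convexHull(cv2.findContours(m,0,1)[0][0]);hs.append((s,h))
    def res(p):
        out=[]
        for s,h in hs:
            g=cv2.convexHull(proj(s,box(p[0],p[1],p[2],.175,.32,.13)).astype(np.float32))
            out+=[np.clip(cv2.pointPolygonTest(g,tuple(map(float,q)),True)-.5,-4,4) for q in cv2.approxPolyDP(h,.8,True)[:,0]]
            out+=[np.clip(cv2.pointPolygonTest(h.astype(np.float32),tuple(map(float,q)),True)+.5,-4,4) for q in g[:,0]]
        return out
    r=least_squares(res,[.576,-.013,.14],loss="soft_l1",diff_step=1e-3);print("chest hull",r.x[:2],np.degrees(r.x[2]),r.cost)
chestfit()
C=[(S,[(188,190),(302,165.2),(332,202),(201,234)]),(D,[(286.5,219.5),(176,161),(326.5,176),(221.5,126.5)])]
order={0:(0,1,3,2)}
def res(p,vs=(0,1)):
    P=box(p[0],p[1],p[2],.175,.32,.13)[1::2]  # (-x,-y),(-x,+y),(+x,-y),(+x,+y)
    out=[]
    if 0 in vs: out.append(proj(S,P)[[0,1,3,2]]-np.array(C[0][1]))
    if 1 in vs: out.append(proj(D,P)-np.array(C[1][1]))
    return np.concatenate(out).ravel()
for vs in((0,),(1,),(0,1)):
    r=least_squares(res,[.576,-.013,.14],args=(vs,));print(vs,r.x[:2],np.degrees(r.x[2]),np.abs(r.fun).max())
def whi(s,uv,roi):
    i=s["img"].astype(int);m=((i[...,0]-i[...,2]>=11+3*(s is S))&(i.min(2)>90))|(i.min(2)>190)
    k=np.zeros_like(m);k[roi[1]:roi[3],roi[0]:roi[2]]=1;m=(m&k).astype(np.uint8);m=cv2.morphologyEx(m,cv2.MORPH_OPEN,np.ones((2,2),np.uint8));return comp(m,uv)
for n,a,ra,b,rb,d in(("vb",(385,213),(365,195,402,231),(169,135),(150,118,185,152),(.055,.036,.044)),("tube",(359,175),(338,160,380,202),(122,160),(98,140,150,185),(.09,.04,.04))):
    ms=[whi(S,a,ra),whi(D,b,rb)]
    print(n,[m.sum() for m in ms],[cv2.boundingRect(m.astype(np.uint8)) for m in ms])
    x,f=fit([S,D],ms,d,(*ray(S,a,.03)[:2],0));print(x[:2],np.degrees(x[2]),f)
```

```text
chest hull [ 0.57805722 -0.01289965] 8.640383046747951 17.008943578677606
(0,) [ 0.58373332 -0.01298528] 8.873444478783309 1.022726455342422
(1,) [ 0.57673374 -0.01287435] 7.580401093549611 1.6482316659233902
(0, 1) [ 0.57924434 -0.01239421] 8.123931612076273 2.5211358981740375
vb [np.int64(438), np.int64(413)] [(373, 202, 26, 27), (158, 125, 23, 21)]
[0.60028077 0.33806144] -55.395161017990176 0.19176484961795737
tube [np.int64(654), np.int64(744)] [(339, 169, 34, 29), (106, 148, 38, 32)]
[0.43583276 0.32654492] 1.084908703788824 0.39817381027022347
```

```bash
cat > nav.py <<'E'
import numpy as np,json,os
from scipy.spatial.transform import Rotation as Ro
def Rt(yaw,tilt=0,axis='y'): # tool down, yaw deg, then tilt about a tool axis
    return Ro.from_euler('z',yaw,degrees=True)*Ro.from_euler('x',180,degrees=True)*Ro.from_euler(axis,tilt,degrees=True)
def load():
    c=json.load(open("cmd.json")) if os.path.exists("cmd.json") else dict(p=[.26,.623,.227],r=Rt(-22.678).as_rotvec().tolist())
    return np.array(c["p"]),Ro.from_rotvec(c["r"])
def chain(wps,save=True):
    p,R=load()
    for w in wps:
        t=np.array(w[:3]);Q=Rt(*w[3:])
        s=(R.inv().apply(t-p)*100).round(1)+0.;v=np.degrees((R.inv()*Q).as_rotvec()).round(0)+0.
        print([*s.tolist(),*v.tolist()],"rows>=%.0f"%np.ceil(max(np.linalg.norm(s)/4.1,np.linalg.norm(v)/7.1)))
        p=p+R.apply(s/100);R=R*Ro.from_rotvec(np.radians(v))
    if save: json.dump(dict(p=p.tolist(),r=R.as_rotvec().tolist()),open("cmd.json","w"))
def ch(x,y,z,c=(.579,-.0125,8.3)): # chest frame -> world
    a=np.radians(c[2]);return [c[0]+x*np.cos(a)-y*np.sin(a),c[1]+x*np.sin(a)+y*np.cos(a),z]
E
python3 - <<'E'
from nav import *
h=ch(-.1255,0,.2);print(h)
chain([(.35,.40,.227,-55),(.42,.15,.227,-81.7),(h[0]-.03,h[1],.22,-81.7)])
E
```

```text
[np.float64(0.4548145134718443), np.float64(-0.030616703225622138), 0.2]
[16.9, 17.1, 0.0, 0.0, 0.0, 32.0] rows>=6
[24.4, 8.7, 0.0, 0.0, 0.0, 27.0] rows>=7
[18.0, 2.2, 0.7, 0.0, 0.0, 0.0] rows>=5
```

>>> {"fn": "send_rows", "kwargs": {
  "plan": [
    [[16.9, 17.1, 0, 0, 0, 32], [16.9, 17.1, 0, 0, 0, 32], [16.9, 17.1, 0, 0, 0, 32], [16.9, 17.1, 0, 0, 0, 32], [16.9, 17.1, 0, 0, 0, 32], [16.9, 17.1, 0, 0, 0, 32], [16.9, 17.1, 0, 0, 0, 32]]
  ],
  "fingers": 0.3
}}

```text
clock: 0.73
tool_pos: [0.3511, 0.3949, 0.2269]
orientation: [180.0, -0.0, -54.9]
force: [-0.1, 1.2, -0.9]
opening: 0.0468
gripper_force: 0.0
```

>>> {"fn": "send_rows", "kwargs": {
  "plan": [
    [[24.4, 8.7, 0, 0, 0, 27], [24.4, 8.7, 0, 0, 0, 27], [24.4, 8.7, 0, 0, 0, 27], [24.4, 8.7, 0, 0, 0, 27], [24.4, 8.7, 0, 0, 0, 27], [24.4, 8.7, 0, 0, 0, 27], [24.4, 8.7, 0, 0, 0, 27], [24.4, 8.7, 0, 0, 0, 27]]
  ]
}}

```text
clock: 1.4
tool_pos: [0.4206, 0.1481, 0.2267]
orientation: [-180.0, 0.0, -81.9]
force: [-0.8, -0.2, 0.3]
opening: 0.0264
gripper_force: 0.0
```

>>> {"fn": "send_rows", "kwargs": {
  "plan": [
    [[18, 2.2, 0.7, 0, 0, 0], [18, 2.2, 0.7, 0, 0, 0], [18, 2.2, 0.7, 0, 0, 0], [18, 2.2, 0.7, 0, 0, 0], [18, 2.2, 0.7, 0, 0, 0], [18, 2.2, 0.7, 0, 0, 0], [18, 2.2, 0.7, 0, 0, 0], [18, 2.2, 0.7, 0, 0, 0]]
  ]
}}

```text
clock: 2.07
tool_pos: [0.4249, -0.03, 0.2195]
orientation: [-180.0, 0.0, -81.7]
force: [-0.1, 0.6, 0.1]
opening: 0.0259
gripper_force: 0.0
```

Run:
```python
from plant import ctrl
import cv2,pickle
from nav import *
o=ctrl.get_obs();print(o["clock"],o["tool_pos"],o["orientation"],o["joint_pos"].round(1),o["opening"],load()[0])
s=ctrl.snapshot("wrist");pickle.dump(s,open("w1.pkl","wb"));cv2.imwrite("pics/w1.png",s["img"][:,:,::-1])
print(s["pose"].round(3))
```

```text
2.0667 [ 0.42493764 -0.02998804  0.21952713] [-1.79999238e+02  6.44998887e-03 -8.16603687e+01] [ 22.7  -3.5 -29.3  -0.  -64.2 -14.4] 0.025884015580222894 [ 0.42437782 -0.03061073  0.22      ]
[[-0.99  -0.138 -0.042  0.436]
 [-0.144  0.947  0.287 -0.108]
 [-0.     0.29  -0.957  0.377]
 [ 0.     0.     0.     1.   ]]
```

View pics/w1.png

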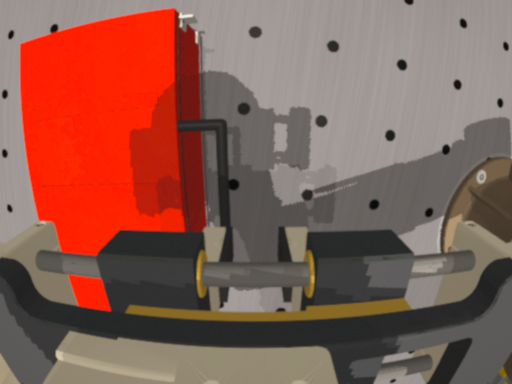

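The wrist view shows the handle bar along u≈224 from v=122 to 225, its -y leg at v≈126, and the lid's front edge at u≈177.

```bash
cat >> h.py <<'E'
def fray(s,uv,z):
    K=s["K"];d=np.array([(uv[0]-K[0,2])/K[0,0],(uv[1]-K[1,2])/K[1,1]]);r=np.hypot(*d)
    v=s["pose"][:3,:3]@np.array([*(d/r*np.sin(r)),np.cos(r)]);o=s["pose"][:3,3];return o+v*(z-o[2])/v[2]
E
python3 - <<'E'
from h import *
from nav import ch
s=pickle.load(open("w1.pkl","rb"));im=s["img"].astype(int)
bar=[]
for v in(140,155,170,185,200,215):
    r=im[v,205:245].max(1);print(v,r.tolist() if v==170 else "",end=" ")
    d=np.where(im[v,205:245].max(1)<62)[0]+205;print(d.min(),d.max());
for v in range(130,220,15):
    d=np.where(im[v,212:235].max(1)<62)[0]+212;bar.append(fray(s,((d.min()+d.max())/2,v),.1225)[:2])
bar=np.array(bar);print(bar.round(4).tolist())
# leg top end
print("leg",fray(s,(200,126),.1225),"expect",ch(-.107,-.05,.1225))
print("edge",fray(s,(177,30),.13),fray(s,(178,170),.13),"exp",ch(-.0875,-.16,.13),ch(-.0875,0,.13))
print(ch(-.1255,-.05,0),ch(-.1255,0,0))
E
```

```text
140  217 226
155  217 226
170 [70, 80, 83, 83, 82, 81, 88, 102, 104, 95, 95, 92, 68, 46, 42, 44, 49, 50, 47, 44, 40, 41, 46, 63, 81, 86, 86, 86, 85, 85, 86, 86, 85, 87, 86, 86, 86, 85, 87, 86] 218 227
185  218 239
200  219 228
215  220 229
[[0.4637, -0.0809], [0.4599, -0.0682], [0.4579, -0.0551], [0.4554, -0.0418], [0.4511, -0.0285], [0.4513, -0.014]]
leg [ 0.48059796 -0.08235207  0.1225    ] expect [np.float64(0.4803385506196689), np.float64(-0.07742240296055261), 0.1225]
edge [ 0.51030946 -0.16313364  0.13      ] [ 0.49470951 -0.04276688  0.13      ] exp [np.float64(0.5155134856166209), np.float64(-0.18345529383862028), 0.13] [np.float64(0.49241649345646515), np.float64(-0.025131167587585157), 0.13]
[np.float64(0.462032323521893), np.float64(-0.08009299267907062), 0] [np.float64(0.4548145134718443), np.float64(-0.030616703225622138), 0]
```

Run:
```python
from nav import *
chain([(.4538,-.0306,.15,-81.7),(.4538,-.0306,.106,-81.7)])
```

```text
[0.4, -2.9, 7.0, 0.0, 0.0, 0.0] rows>=2
[0.0, 0.0, 4.4, 0.0, 0.0, 0.0] rows>=2
```

>>> {"fn": "send_rows", "kwargs": {
  "plan": [
    [[0.4, -2.9, 3, 0, 0, 0], [0.4, -2.9, 7, 0, 0, 0], [0.4, -2.9, 7, 0, 0, 0], [0.4, -2.9, 7, 0, 0, 0]]
  ]
}}

```text
clock: 2.45
tool_pos: [0.4529, -0.03, 0.1483]
orientation: [179.7, -0.1, -81.6]
force: [-0.8, 0.6, 1.4]
opening: 0.0265
gripper_force: 0.0
```

>>> {"fn": "send_rows", "kwargs": {
  "plan": [
    [[0, 0, 1, 0, 0, 0], [0, 0, 2, 0, 0, 0], [0, 0, 3, 0, 0, 0], [0, 0, 4.4, 0, 0, 0], [0, 0, 4.4, 0, 0, 0], [0, 0, 4.4, 0, 0, 0]]
  ]
}}

```text
clock: 2.95
tool_pos: [0.4547, -0.0299, 0.1071]
orientation: [-179.9, -0.0, -81.6]
force: [-0.3, -0.4, -0.0]
opening: 0.0266
gripper_force: 0.0
```

>>> {"fn": "send_rows", "kwargs": {
  "plan": [
    [[0, 0, 0, 0, 0, 0], [0, 0, 0, 0, 0, 0], [0, 0, 0, 0, 0, 0], [0, 0, 0, 0, 0, 0], [0, 0, 0, 0, 0, 0], [0, 0, 0, 0, 0, 0]]
  ],
  "fingers": 0
}}

```text
clock: 3.45
tool_pos: [0.4541, -0.0304, 0.1065]
orientation: [-180.0, 0.0, -81.7]
force: [-3.3, 2.3, 7.0]
opening: 0.0093
gripper_force: 30.0
```

Run:
```python
import numpy as np
f=lambda t:np.array([-(21.3*(1-np.cos(t))+.75*np.sin(t)),-(21.3*np.sin(t)+.75*np.cos(t)-.75)])
def tab(a,ts):
    print([(round(t,2),*(f(t)-f(a)).round(1)) for t in ts])
tab(0,[.05,.13,.22,.32,.42,.52,.62,.7]);tab(.7,[.78,.87,.96,1.05,1.13,1.2,1.25,1.28])
f0=f(1.28)
for a in(1.28,1.34,1.40,1.46,1.52,1.58,1.64):
  print(a,[(round(t,2),*(f(t)-f(a)).round(2)) for t in(a+.02,a+.04,a+.06)])
```

```text
[(0.05, np.float64(-0.1), np.float64(-1.1)), (0.13, np.float64(-0.3), np.float64(-2.8)), (0.22, np.float64(-0.7), np.float64(-4.6)), (0.32, np.float64(-1.3), np.float64(-6.7)), (0.42, np.float64(-2.2), np.float64(-8.6)), (0.52, np.float64(-3.2), np.float64(-10.5)), (0.62, np.float64(-4.4), np.float64(-12.2)), (0.7, np.float64(-5.5), np.float64(-13.5))]
[(0.78, np.float64(-1.2), np.float64(-1.2)), (0.87, np.float64(-2.6), np.float64(-2.5)), (0.96, np.float64(-4.2), np.float64(-3.6)), (1.05, np.float64(-5.9), np.float64(-4.6)), (1.13, np.float64(-7.4), np.float64(-5.3)), (1.2, np.float64(-8.8), np.float64(-5.8)), (1.25, np.float64(-9.8), np.float64(-6.2)), (1.28, np.float64(-10.4), np.float64(-6.3))]
1.28 [(1.3, np.float64(-0.41), np.float64(-0.1)), (1.32, np.float64(-0.83), np.float64(-0.2)), (1.34, np.float64(-1.25), np.float64(-0.29))]
1.34 [(1.36, np.float64(-0.42), np.float64(-0.08)), (1.38, np.float64(-0.84), np.float64(-0.15)), (1.4, np.float64(-1.26), np.float64(-0.21))]
1.4 [(1.42, np.float64(-0.42), np.float64(-0.05)), (1.44, np.float64(-0.85), np.float64(-0.1)), (1.46, np.float64(-1.27), np.float64(-0.13))]
1.46 [(1.48, np.float64(-0.43), np.float64(-0.03)), (1.5, np.float64(-0.85), np.float64(-0.05)), (1.52, np.float64(-1.28), np.float64(-0.06))]
1.52 [(1.54, np.float64(-0.43), np.float64(-0.0)), (1.56, np.float64(-0.85), np.float64(0.0)), (1.58, np.float64(-1.28), np.float64(0.02))]
1.58 [(1.6, np.float64(-0.43), np.float64(0.02)), (1.62, np.float64(-0.85), np.float64(0.05)), (1.64, np.float64(-1.28), np.float64(0.1))]
1.64 [(1.66, np.float64(-0.42), np.float64(0.05)), (1.68, np.float64(-0.85), np.float64(0.11)), (1.7, np.float64(-1.27), np.float64(0.17))]
```

>>> {"fn": "send_rows", "kwargs": {
  "plan": [
    [[0, -0.1, -1.1, 0, 0, 0], [0, -0.3, -2.8, 0, 0, 0], [0, -0.7, -4.6, 0, 0, 0], [0, -1.3, -6.7, 0, 0, 0], [0, -2.2, -8.6, 0, 0, 0], [0, -3.2, -10.5, 0, 0, 0], [0, -4.4, -12.2, 0, 0, 0], [0, -5.5, -13.5, 0, 0, 0]]
  ]
}}

```text
clock: 4.12
tool_pos: [0.5047, -0.0225, 0.2408]
orientation: [179.6, 0.1, -81.7]
force: [-15.6, 6.0, 4.7]
opening: 0.0089
gripper_force: 29.9
```

>>> {"fn": "send_rows", "kwargs": {
  "plan": [
    [[0, -1.2, -1.2, 0, 0, 0], [0, -2.6, -2.5, 0, 0, 0], [0, -4.2, -3.6, 0, 0, 0], [0, -5.9, -4.6, 0, 0, 0], [0, -7.4, -5.3, 0, 0, 0], [0, -8.8, -5.8, 0, 0, 0], [0, -9.8, -6.2, 0, 0, 0], [0, -10.4, -6.3, 0, 0, 0]]
  ]
}}

```text
clock: 4.78
tool_pos: [0.6121, -0.0063, 0.3069]
orientation: [-179.8, 0.1, -81.6]
force: [-9.7, 9.2, 19.8]
opening: 0.0086
gripper_force: 30.1
```

>>> {"fn": "send_rows", "kwargs": {
  "plan": [
    [[0, 0, 0, 0, 0, 0], [0, 0, 0, 0, 0, 0]]
  ]
}}

```text
clock: 4.95
tool_pos: [0.6128, -0.0061, 0.307]
orientation: [-179.7, 0.1, -81.6]
force: [-1.8, 7.8, 13.4]
opening: 0.0089
gripper_force: 30.1
```

>>> {"fn": "send_rows", "kwargs": {
  "plan": [
    [[0, -0.2, -0.15, 0, 0, 0], [0, -0.4, -0.2, 0, 0, 0], [0, -0.6, -0.25, 0, 0, 0], [0, -0.8, -0.3, 0, 0, 0], [0, -0.8, -0.3, 0, 0, 0]]
  ]
}}

```text
clock: 5.37
tool_pos: [0.6192, -0.0051, 0.3085]
orientation: [-179.9, 0.1, -81.6]
force: [-4.4, 6.8, 9.8]
opening: 0.0088
gripper_force: 30.1
```

>>> {"fn": "send_rows", "kwargs": {
  "plan": [
    [[0, -0.2, 0, 0, 0, 0], [0, -0.4, -0.1, 0, 0, 0], [0, -0.4, -0.1, 0, 0, 0], [0, -0.4, -0.1, 0, 0, 0]]
  ]
}}

```text
clock: 5.7
tool_pos: [0.6231, -0.0045, 0.3093]
orientation: [-179.9, 0.1, -81.6]
force: [-4.8, 6.5, 8.1]
opening: 0.009
gripper_force: 30.1
```

>>> {"fn": "send_rows", "kwargs": {
  "plan": [
    [[0, -0.2, 0, 0, 0, 0], [0, -0.4, -0.1, 0, 0, 0], [0, -0.4, -0.1, 0, 0, 0]]
  ]
}}

```text
clock: 5.95
tool_pos: [0.627, -0.0039, 0.31]
orientation: [-179.9, 0.1, -81.6]
force: [-4.0, 7.2, 7.0]
opening: 0.0089
gripper_force: 30.1
```

>>> {"fn": "send_rows", "kwargs": {
  "plan": [
    [[0, -0.2, 0, 0, 0, 0], [0, -0.4, -0.1, 0, 0, 0], [0, -0.4, -0.1, 0, 0, 0]]
  ]
}}

```text
clock: 6.2
tool_pos: [0.6309, -0.0033, 0.3107]
orientation: [-179.9, 0.1, -81.6]
force: [-3.0, 7.3, 6.5]
opening: 0.0091
gripper_force: 30.0
```

>>> {"fn": "send_rows", "kwargs": {
  "plan": [
    [[0, -0.2, 0, 0, 0, 0], [0, -0.4, 0, 0, 0, 0], [0, -0.4, 0, 0, 0, 0]]
  ]
}}

```text
clock: 6.45
tool_pos: [0.6352, -0.0027, 0.3112]
orientation: [-179.9, 0.1, -81.6]
force: [-4.2, 7.3, 8.4]
opening: 0.0089
gripper_force: 30.1
```

>>> {"fn": "send_rows", "kwargs": {
  "plan": [
    [[0, -0.2, 0, 0, 0, 0], [0, -0.4, -0.1, 0, 0, 0], [0, -0.4, -0.1, 0, 0, 0]]
  ]
}}

```text
clock: 6.7
tool_pos: [0.6389, -0.0021, 0.3117]
orientation: [-179.9, 0.1, -81.6]
force: [-3.8, 6.3, 6.0]
opening: 0.0091
gripper_force: 30.1
```

>>> {"fn": "send_rows", "kwargs": {
  "plan": [
    [[0, -0.2, 0, 0, 0, 0], [0, -0.4, 0, 0, 0, 0], [0, -0.4, 0, 0, 0, 0]]
  ]
}}

```text
clock: 6.95
tool_pos: [0.6432, -0.0014, 0.3121]
orientation: [-179.9, 0.1, -81.6]
force: [-2.8, 6.9, 6.5]
opening: 0.0091
gripper_force: 30.1
```

>>> {"fn": "send_rows", "kwargs": {
  "plan": [
    [[0, -0.2, 0, 0, 0, 0], [0, -0.4, 0, 0, 0, 0], [0, -0.4, 0, 0, 0, 0]]
  ]
}}

```text
clock: 7.2
tool_pos: [0.6473, -0.0008, 0.3123]
orientation: [-179.8, 0.1, -81.6]
force: [-2.7, 8.1, 7.2]
opening: 0.0088
gripper_force: 30.1
```

>>> {"fn": "send_rows", "kwargs": {
  "plan": [
    [[0, -0.2, 0, 0, 0, 0], [0, -0.4, 0, 0, 0, 0], [0, -0.4, 0, 0, 0, 0]]
  ]
}}

```text
clock: 7.45
tool_pos: [0.6514, -0.0001, 0.3125]
orientation: [-179.8, 0.1, -81.6]
force: [-2.7, 6.6, 8.6]
opening: 0.0089
gripper_force: 30.1
```

>>> {"fn": "send_rows", "kwargs": {
  "plan": [
    [[0, -0.2, 0, 0, 0, 0], [0, -0.4, 0, 0, 0, 0], [0, -0.4, 0, 0, 0, 0]]
  ]
}}

```text
clock: 7.7
tool_pos: [0.6555, 0.0006, 0.3127]
orientation: [-179.8, 0.1, -81.6]
force: [-1.6, 7.9, 8.8]
opening: 0.0086
gripper_force: 30.1
```

>>> {"fn": "send_rows", "kwargs": {
  "plan": [
    [[0, -0.2, 0, 0, 0, 0], [0, -0.4, 0, 0, 0, 0], [0, -0.4, 0, 0, 0, 0]]
  ]
}}

```text
clock: 7.95
tool_pos: [0.6595, 0.0012, 0.3127]
orientation: [-179.8, 0.1, -81.6]
force: [-1.2, 8.0, 7.8]
opening: 0.0089
gripper_force: 30.1
```

>>> {"fn": "send_rows", "kwargs": {
  "plan": [
    [[0, -0.2, 0, 0, 0, 0], [0, -0.3, 0, 0, 0, 0], [0, -0.3, 0, 0, 0, 0]]
  ]
}}

```text
clock: 8.2
tool_pos: [0.6625, 0.0016, 0.3127]
orientation: [-179.8, 0.1, -81.6]
force: [-2.6, 7.8, 7.9]
opening: 0.0089
gripper_force: 30.1
```

>>> {"fn": "send_rows", "kwargs": {
  "plan": [
    [[0, -0.2, 0, 0, 0, 0], [0, -0.3, 0, 0, 0, 0], [0, -0.3, 0, 0, 0, 0]]
  ]
}}

```text
clock: 8.45
tool_pos: [0.6654, 0.0021, 0.3127]
orientation: [-179.8, 0.1, -81.6]
force: [-2.6, 8.1, 8.0]
opening: 0.0089
gripper_force: 30.1
```

>>> {"fn": "send_rows", "kwargs": {
  "plan": [
    [[0, -0.2, 0, 0, 0, 0], [0, -0.3, 0, 0, 0, 0], [0, -0.3, 0, 0, 0, 0]]
  ]
}}

```text
clock: 8.7
tool_pos: [0.6684, 0.0026, 0.3126]
orientation: [-179.8, 0.1, -81.6]
force: [-1.4, 8.7, 8.3]
opening: 0.0091
gripper_force: 30.1
```

>>> {"fn": "send_rows", "kwargs": {
  "plan": [
    [[0, -0.2, 0, 0, 0, 0], [0, -0.3, 0, 0, 0, 0], [0, -0.3, 0, 0, 0, 0]]
  ]
}}

```text
clock: 8.95
tool_pos: [0.6714, 0.0031, 0.3124]
orientation: [-179.8, 0.1, -81.6]
force: [-0.8, 8.0, 6.6]
opening: 0.0091
gripper_force: 30.1
```

>>> {"fn": "send_rows", "kwargs": {
  "plan": [
    [[0, -0.2, 0, 0, 0, 0], [0, -0.3, 0, 0, 0, 0], [0, -0.3, 0, 0, 0, 0]]
  ]
}}

```text
clock: 9.2
tool_pos: [0.6741, 0.0035, 0.3122]
orientation: [-179.8, 0.1, -81.6]
force: [-2.7, 8.5, 7.5]
opening: 0.0087
gripper_force: 30.1
```

Run:
```python
from plant import ctrl
import cv2,numpy as np,pickle
s=ctrl.snapshot("side");t=ctrl.snapshot("scene");pickle.dump(s,open("d2.pkl","wb"));pickle.dump(t,open("s2.pkl","wb"))
print(ctrl.get_obs()["joint_pos"].round(0))
a=cv2.resize(s["img"][70:270,180:340,::-1],(400,500),interpolation=cv2.INTER_CUBIC)
b=cv2.resize(t["img"][70:270,180:340,::-1],(400,500),interpolation=cv2.INTER_CUBIC)
cv2.imwrite("pics/p2.png",np.hstack([a,b]))
```

```text
[ 17.  18.   8.  -0. -80.  -8.]
```

View pics/p2.png

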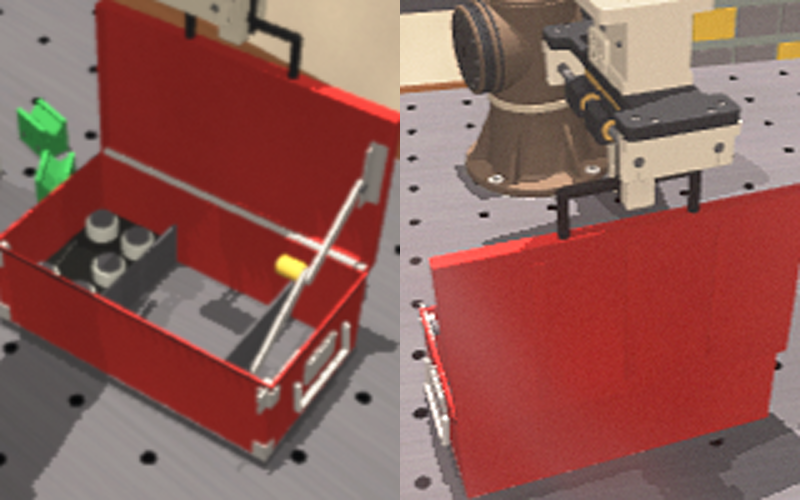

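The side view shows the stay nearly in line and not yet clearly past centre, with the yellow knob at about (296,177). The middle bay is empty.

>>> {"fn": "send_rows", "kwargs": {
  "plan": [
    [[0, -0.15, 0, 0, 0, 0], [0, -0.3, 0, 0, 0, 0], [0, -0.3, 0, 0, 0, 0]]
  ]
}}

```text
clock: 9.55
tool_pos: [0.675, 0.0036, 0.3122]
orientation: [179.9, 0.1, -81.6]
force: [-10.4, 8.4, 9.7]
opening: 0.0087
gripper_force: 30.1
```

>>> {"fn": "send_rows", "kwargs": {
  "plan": [
    [[0, -0.1, 0, 0, 0, 0], [0, -0.2, 0, 0, 0, 0], [0, -0.2, 0, 0, 0, 0]]
  ]
}}

```text
clock: 9.8
tool_pos: [0.6757, 0.0037, 0.3122]
orientation: [179.8, 0.1, -81.6]
force: [-15.1, 9.2, 11.9]
opening: 0.0093
gripper_force: 30.1
```

```bash
cat > knob.py <<'E'
from h import *
from plant import ctrl
import sys
def knob(s,c=(.579,-.0125,8.3)):
    i=s["img"].astype(int);m=(i[...,0]>140)&(i[...,1]>110)&(i[...,2]<90);k=np.zeros_like(m);k[120:230,250:340]=1
    uv=np.argwhere(m&k)[:,::-1];uv_=uv.mean(0)
    a=np.radians(c[2]);R=np.array([[np.cos(a),-np.sin(a),0],[np.sin(a),np.cos(a),0],[0,0,1]])
    d=R.T@s["pose"][:3,:3]@np.linalg.inv(s["K"])@np.array([*uv_,1]);o=R.T@(s["pose"][:3,3]-[c[0],c[1],0])
    q=o+d*(-.118-o[1])/d[1];return len(uv),uv_.round(1),((.0875-q[0])*1e3).round(1),(q[2]*1e3-115).round(1)
if __name__=="__main__":
    for f in sys.argv[1:]: print(f,knob(pickle.load(open(f,"rb"))))
    s=ctrl.snapshot("side");print("now: n,uv,front of hinge,above rim",knob(s));cv2.imwrite("pics/k%d.png"%int(ctrl.get_obs()["clock"]*100),s["img"][:,:,::-1])
E
python3 knob.py d2.pkl
```

```text
d2.pkl (36, array([294.3, 176.6]), np.float64(87.6), np.float64(51.6))
now: n,uv,front of hinge,above rim (37, array([294.3, 176.8]), np.float64(87.3), np.float64(51.0))
```

At the stop, so I'll ease off now.

>>> {"fn": "send_rows", "kwargs": {
  "plan": [
    [[0, 0.3, 0, 0, 0, 0], [0, 0.5, 0, 0, 0, 0], [0, 0.5, 0, 0, 0, 0], [0, 0.5, 0, 0, 0, 0]]
  ]
}}

```text
clock: 10.18
tool_pos: [0.6735, 0.0034, 0.3123]
orientation: [-179.9, 0.1, -81.6]
force: [-4.4, 8.7, 6.9]
opening: 0.009
gripper_force: 30.1
```

```bash
python3 knob.py
```

```text
now: n,uv,front of hinge,above rim (36, array([294. , 176.2]), np.float64(89.0), np.float64(54.1))
```

>>> {"fn": "send_rows", "kwargs": {
  "plan": [
    [[0, 0.1, 0, 0, 0, 0], [0, 0.1, 0, 0, 0, 0], [0, 0.1, 0, 0, 0, 0], [0, 0.1, 0, 0, 0, 0], [0, 0.1, 0, 0, 0, 0]]
  ],
  "fingers": 0.4
}}

```text
clock: 10.65
tool_pos: [0.6725, 0.0011, 0.3103]
orientation: [180.0, -0.0, -81.7]
force: [-0.6, -0.8, 0.1]
opening: 0.0331
gripper_force: 0.0
```

>>> {"fn": "send_rows", "kwargs": {
  "plan": [
    [[0, 0, -2, 0, 0, 0], [0, 0, -5, 0, 0, 0], [0, 0, -7, 0, 0, 0], [0, 0, -7, 0, 0, 0], [0, 0, -7, 0, 0, 0]]
  ]
}}

```text
clock: 11.07
tool_pos: [0.673, 0.0012, 0.3819]
orientation: [-179.9, 0.0, -81.7]
force: [-1.1, 0.0, -1.3]
opening: 0.0349
gripper_force: 0.0
```

```bash
python3 knob.py
cat >> nav.py <<'E'
def sync():
    from plant import ctrl
    o=ctrl.get_obs();json.dump(dict(p=o["tool_pos"].tolist(),r=Ro.from_euler('xyz',o["orientation"],degrees=True).as_rotvec().tolist()),open("cmd.json","w"));print(o["clock"],o["tool_pos"].round(4),o["orientation"].round(2),o["force"].round(1))
E
python3 -c "
from nav import *
sync();chain([(.58,.14,.34,-65),(.60,.32,.24,-55)])"
```

```text
now: n,uv,front of hinge,above rim (36, array([294. , 176.2]), np.float64(89.0), np.float64(54.1))
11.1167 [0.6725 0.0014 0.3804] [-1.7999e+02  2.0000e-02 -8.1690e+01] [-1.   0.4 -0.6]
[-15.1, 7.2, 4.0, 0.0, 0.0, -17.0] rows>=5
[-15.4, -9.5, 10.0, 0.0, 0.0, -10.0] rows>=6
```

>>> {"fn": "send_rows", "kwargs": {
  "plan": [
    [[-15.1, 7.2, 4, 0, 0, -17], [-15.1, 7.2, 4, 0, 0, -17], [-15.1, 7.2, 4, 0, 0, -17], [-15.1, 7.2, 4, 0, 0, -17], [-15.1, 7.2, 4, 0, 0, -17], [-15.1, 7.2, 4, 0, 0, -17]]
  ],
  "fingers": 0.7
}}

```text
clock: 11.62
tool_pos: [0.5775, 0.1421, 0.3391]
orientation: [179.9, 0.0, -64.5]
force: [0.1, -0.6, -0.5]
opening: 0.0607
gripper_force: 0.0
```

>>> {"fn": "send_rows", "kwargs": {
  "plan": [
    [[-15.4, -9.5, 10, 0, 0, -10], [-15.4, -9.5, 10, 0, 0, -10], [-15.4, -9.5, 10, 0, 0, -10], [-15.4, -9.5, 10, 0, 0, -10], [-15.4, -9.5, 10, 0, 0, -10], [-15.4, -9.5, 10, 0, 0, -10], [-15.4, -9.5, 10, 0, 0, -10]]
  ]
}}

```text
clock: 12.2
tool_pos: [0.5992, 0.3205, 0.237]
orientation: [179.7, -0.0, -54.6]
force: [0.0, -1.1, 0.7]
opening: 0.0611
gripper_force: 0.0
```

Run:
```python
from plant import ctrl
import cv2,pickle
from nav import *
sync()
s=ctrl.snapshot("wrist");pickle.dump(s,open("w2.pkl","wb"));cv2.imwrite("pics/w2.png",s["img"][:,:,::-1])
print(s["pose"].round(3))
```

```text
12.2 [0.5992 0.3205 0.237 ] [ 1.7968e+02 -4.0000e-02 -5.4620e+01] [ 0.  -1.1  0.7]
[[-0.816 -0.552 -0.172  0.645]
 [-0.579  0.782  0.233  0.257]
 [ 0.006  0.29  -0.957  0.395]
 [ 0.     0.     0.     1.   ]]
```

View pics/w2.png

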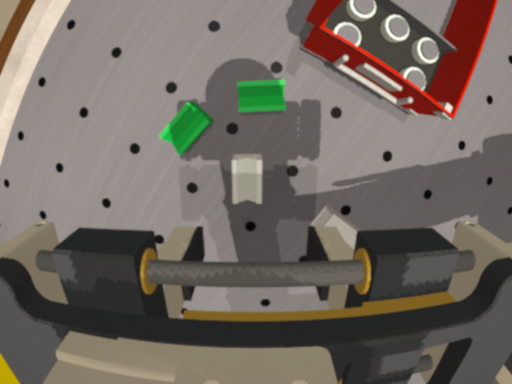

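```bash
cat >> h.py <<'E'
def fproj(s,P):
    T=np.linalg.inv(s["pose"]);q=(T[:3,:3]@np.asarray(P).T).T+T[:3,3];K=s["K"]
    th=np.arctan2(np.hypot(q[:,0],q[:,1]),q[:,2]);n=q[:,:2]/np.hypot(q[:,0],q[:,1])[:,None]
    return n*th[:,None]*[K[0,0],K[1,1]]+[K[0,2],K[1,2]]
E
python3 - <<'E'
import h
from h import *
s=pickle.load(open("w2.pkl","rb"));i=s["img"].astype(int)
for v in (150,154,158,170,180,195,202,206):print(v,[tuple(p) for p in i[v,228:268:6].tolist()])
m=(i[...,0]-i[...,2]>=7)&(i.min(2)>100);k=np.zeros_like(m);k[145:212,225:270]=1
m=cv2.morphologyEx((m&k).astype(np.uint8),cv2.MORPH_OPEN,np.ones((3,3),np.uint8));m=comp(m,(247,175));print(m.sum(),cv2.boundingRect(m.astype(np.uint8)))
h.proj=fproj
x,f=h.fit([s],[m],(.055,.036,.044),(.597,.338,np.radians(-55)));print(x[:2],np.degrees(x[2]),f)
print(fproj(s,box(*x,.055,.036,.044)).round(0).tolist())
E
```

```text
150 [(95, 91, 88), (98, 92, 92), (97, 93, 89), (96, 92, 90), (96, 93, 89), (96, 92, 88), (98, 93, 91)]
154 [(99, 94, 93), (123, 119, 110), (132, 129, 117), (134, 130, 117), (132, 128, 116), (133, 129, 116), (96, 93, 90)]
158 [(98, 95, 93), (142, 139, 124), (158, 155, 139), (171, 168, 151), (158, 155, 139), (145, 142, 127), (94, 88, 88)]
170 [(88, 84, 81), (207, 203, 186), (184, 180, 163), (182, 177, 161), (183, 179, 162), (206, 202, 185), (85, 81, 79)]
180 [(78, 74, 73), (170, 166, 149), (157, 153, 138), (155, 152, 135), (156, 152, 137), (170, 166, 150), (76, 73, 71)]
195 [(76, 73, 71), (170, 166, 150), (157, 153, 138), (155, 152, 136), (157, 152, 137), (171, 166, 151), (73, 71, 69)]
202 [(77, 73, 71), (163, 158, 143), (102, 98, 91), (77, 73, 72), (88, 84, 80), (165, 160, 145), (75, 72, 71)]
206 [(77, 73, 71), (77, 74, 72), (77, 74, 72), (76, 73, 71), (75, 73, 71), (74, 71, 69), (74, 71, 69)]
1480 (231, 154, 32, 50)
[0.59793907 0.33880788] -55.00428490207942 0.03866338481268472
[[260.0, 193.0], [261.0, 203.0], [234.0, 193.0], [232.0, 203.0], [261.0, 154.0], [262.0, 160.0], [234.0, 154.0], [232.0, 160.0]]
```

Run:
```python
from nav import *
chain([(.598,.339,.07,-55),(.598,.339,.009,-55),(.598,.339,.009,-55),(.598,.339,.25,-55)])
```

```text
[-1.6, -1.1, 16.7, 0.0, 0.0, 0.0] rows>=5
[0.0, 0.0, 6.1, 0.0, 0.0, 0.0] rows>=2
[0.0, 0.0, 0.0, 0.0, 0.0, 0.0] rows>=0
[0.0, 0.1, -24.1, 0.0, 0.0, 0.0] rows>=6
```

>>> {"fn": "send_rows", "kwargs": {
  "plan": [
    [[-1.6, -1.1, 4, 0, 0, 0], [-1.6, -1.1, 8, 0, 0, 0], [-1.6, -1.1, 12, 0, 0, 0], [-1.6, -1.1, 15, 0, 0, 0], [-1.6, -1.1, 16.7, 0, 0, 0], [-1.6, -1.1, 16.7, 0, 0, 0], [-1.6, -1.1, 16.7, 0, 0, 0]]
  ]
}}

```text
clock: 12.83
tool_pos: [0.6, 0.3383, 0.0741]
orientation: [180.0, -0.0, -54.7]
force: [-0.7, 0.7, 0.9]
opening: 0.0616
gripper_force: 0.0
```

>>> {"fn": "send_rows", "kwargs": {
  "plan": [
    [[-0.2, 0.1, 2, 0, 0, 0], [-0.2, 0.1, 4, 0, 0, 0], [-0.2, 0.1, 5.5, 0, 0, 0], [-0.2, 0.1, 6.5, 0, 0, 0], [-0.2, 0.1, 6.5, 0, 0, 0], [-0.2, 0.1, 6.5, 0, 0, 0]]
  ]
}}

```text
clock: 13.33
tool_pos: [0.5982, 0.341, 0.0102]
orientation: [-179.9, -0.0, -54.7]
force: [-0.5, -0.1, 0.6]
opening: 0.0614
gripper_force: 0.0
```

>>> {"fn": "send_rows", "kwargs": {
  "plan": [
    [[0, 0, 0, 0, 0, 0], [0, 0, 0, 0, 0, 0], [0, 0, 0, 0, 0, 0], [0, 0, 0, 0, 0, 0], [0, 0, 0, 0, 0, 0], [0, 0, 0, 0, 0, 0]]
  ],
  "fingers": 0
}}

```text
clock: 13.83
tool_pos: [0.5972, 0.3407, 0.0091]
orientation: [-180.0, -0.0, -54.7]
force: [-2.4, -0.8, 4.3]
opening: 0.0359
gripper_force: 30.0
```

>>> {"fn": "send_rows", "kwargs": {
  "plan": [
    [[0, 0, -2, 0, 0, 0], [0, 0, -5, 0, 0, 0], [0, 0, -9, 0, 0, 0], [0, 0, -13, 0, 0, 0], [0, 0, -17, 0, 0, 0], [0, 0, -21, 0, 0, 0], [0, 0, -24, 0, 0, 0], [0, 0, -24, 0, 0, 0]]
  ]
}}

```text
clock: 14.5
tool_pos: [0.5997, 0.3422, 0.2566]
orientation: [-179.4, -0.0, -54.6]
force: [1.3, 0.8, -2.3]
opening: 0.0357
gripper_force: 30.0
```

Run:
```python
from nav import *
sync()
# place: block/TCP at chest (-.02,.008)
a=ch(-.02,.008,0);print(a)
chain([(a[0]-.03,.17,.25,-20),(a[0],a[1],.25,8.3),(a[0],a[1],.13,8.3)])
```

```text
14.5 [0.5997 0.3422 0.2566] [-1.7937e+02 -1.0000e-02 -5.4640e+01] [ 1.3  0.8 -2.3]
[np.float64(0.5580546346106128), np.float64(-0.00747091770746771), 0]
[9.9, 15.8, 0.5, -1.0, 0.0, -35.0] rows>=5
[8.8, 15.7, 0.1, 0.0, 0.0, -28.0] rows>=5
[0.0, -0.1, 12.0, 0.0, 0.0, 0.0] rows>=3
```

Run:
```python
from nav import *
sync()
a=ch(-.035,.004,0);print(a)
chain([(a[0]-.01,.17,.25,-20),(a[0],a[1],.24,8.3),(a[0],a[1],.10,8.3)])
```

```text
14.5 [0.5997 0.3422 0.2566] [-1.7937e+02 -1.0000e-02 -5.4640e+01] [ 1.3  0.8 -2.3]
[np.float64(0.5437891725785821), np.float64(-0.013594363878758186), 0]
[10.2, 15.3, 0.5, -1.0, 0.0, -35.0] rows>=5
[7.1, 17.0, 1.1, 0.0, 0.0, -28.0] rows>=5
[0.0, -0.1, 14.0, 0.0, 0.0, 0.0] rows>=4
```

>>> {"fn": "send_rows", "kwargs": {
  "plan": [
    [[10.2, 15.3, 0.5, 0, 0, -35], [10.2, 15.3, 0.5, 0, 0, -35], [10.2, 15.3, 0.5, 0, 0, -35], [10.2, 15.3, 0.5, 0, 0, -35], [10.2, 15.3, 0.5, 0, 0, -35], [10.2, 15.3, 0.5, 0, 0, -35]]
  ]
}}

```text
clock: 15.0
tool_pos: [0.5289, 0.1653, 0.2431]
orientation: [179.9, 0.1, -19.4]
force: [-0.9, 0.2, -3.3]
opening: 0.0359
gripper_force: 30.0
```

>>> {"fn": "send_rows", "kwargs": {
  "plan": [
    [[7.1, 17, 1.1, 0, 0, -28], [7.1, 17, 1.1, 0, 0, -28], [7.1, 17, 1.1, 0, 0, -28], [7.1, 17, 1.1, 0, 0, -28], [7.1, 17, 1.1, 0, 0, -28], [7.1, 17, 1.1, 0, 0, -28], [7.1, 17, 1.1, 0, 0, -28]]
  ]
}}

```text
clock: 15.58
tool_pos: [0.5405, -0.0163, 0.2315]
orientation: [-180.0, 0.1, 8.1]
force: [-0.3, 1.1, -3.6]
opening: 0.0357
gripper_force: 30.0
```

Run:
```python
from nav import *
from plant import ctrl
ctrl.snapshot("wrist");ctrl.snapshot("wrist");ctrl.snapshot("wrist")
sync()
a=ch(-.035,.004,0);print(a)
chain([(a[0],a[1],.09,8.3),(a[0],a[1],.017,8.3)])
```

```text
15.7333 [ 0.541  -0.0143  0.2321] [-1.7999e+02  3.0000e-02  8.3100e+00] [-0.6  0.4 -3.7]
[np.float64(0.5437891725785821), np.float64(-0.013594363878758186), 0]
[0.3, 0.0, 14.2, 0.0, 0.0, 0.0] rows>=4
[0.0, 0.0, 7.3, 0.0, 0.0, 0.0] rows>=2
```

>>> {"fn": "send_rows", "kwargs": {
  "plan": [
    [[0.3, 0, 4, 0, 0, 0], [0.3, 0, 8, 0, 0, 0], [0.3, 0, 11, 0, 0, 0], [0.3, 0, 13, 0, 0, 0], [0.3, 0, 14.2, 0, 0, 0], [0.3, 0, 14.2, 0, 0, 0]]
  ]
}}

```text
clock: 16.23
tool_pos: [0.5421, -0.0137, 0.0874]
orientation: [180.0, 0.3, 8.4]
force: [-0.5, -1.2, -3.5]
opening: 0.0357
gripper_force: 30.0
```

>>> {"fn": "send_rows", "kwargs": {
  "plan": [
    [[0, 0, 1, 0, 0, 0], [0, 0, 2, 0, 0, 0], [0, 0, 3, 0, 0, 0], [0, 0, 4, 0, 0, 0], [0, 0, 4, 0, 0, 0], [0, 0, 4, 0, 0, 0]]
  ]
}}

```text
clock: 16.73
tool_pos: [0.5436, -0.0147, 0.05]
orientation: [180.0, 0.1, 8.3]
force: [0.4, 0.4, -3.1]
opening: 0.0357
gripper_force: 30.0
```

>>> {"fn": "send_rows", "kwargs": {
  "plan": [
    [[0, 0, 0.8, 0, 0, 0], [0, 0, 1.6, 0, 0, 0], [0, 0, 2.4, 0, 0, 0], [0, 0, 2.4, 0, 0, 0], [0, 0, 2.4, 0, 0, 0]]
  ]
}}

```text
clock: 17.15
tool_pos: [0.5434, -0.0147, 0.0258]
orientation: [180.0, 0.1, 8.3]
force: [-0.0, 1.1, -3.6]
opening: 0.0353
gripper_force: 30.0
```

>>> {"fn": "send_rows", "kwargs": {
  "plan": [
    [[0, 0, 0.4, 0, 0, 0], [0, 0, 0.8, 0, 0, 0], [0, 0, 1, 0, 0, 0], [0, 0, 1, 0, 0, 0], [0, 0, 1, 0, 0, 0]]
  ]
}}

```text
clock: 17.57
tool_pos: [0.5439, -0.0146, 0.0165]
orientation: [180.0, 0.0, 8.3]
force: [-0.4, 0.1, -3.9]
opening: 0.0355
gripper_force: 30.0
```

>>> {"fn": "send_rows", "kwargs": {
  "plan": [
    [[0, 0, 0, 0, 0, 0], [0, 0, 0, 0, 0, 0], [0, 0, 0, 0, 0, 0], [0, 0, 0, 0, 0, 0]]
  ],
  "fingers": 0.52
}}

```text
clock: 17.9
tool_pos: [0.5444, -0.0144, 0.017]
orientation: [-180.0, -0.1, 8.3]
force: [0.8, 0.5, 0.4]
opening: 0.0449
gripper_force: 0.0
```

>>> {"fn": "send_rows", "kwargs": {
  "plan": [
    [[0, 0, -1, 0, 0, 0], [0, 0, -3, 0, 0, 0], [0, 0, -6, 0, 0, 0], [0, 0, -10, 0, 0, 0], [0, 0, -14, 0, 0, 0], [0, 0, -18, 0, 0, 0], [0, 0, -20, 0, 0, 0], [0, 0, -20, 0, 0, 0]]
  ]
}}

```text
clock: 18.57
tool_pos: [0.5467, -0.0142, 0.2237]
orientation: [-180.0, -0.6, 8.4]
force: [0.2, 0.4, 0.2]
opening: 0.0456
gripper_force: 0.0
```

```bash
python3 knob.py
python3 - <<'E'
from nav import *
sync()
E
ls pics|tail -3
```

```text
now: n,uv,front of hinge,above rim (43, array([290.6, 171.6]), np.float64(107.2), np.float64(82.0))
18.6167 [ 0.5453 -0.0143  0.2207] [-179.96   -0.39    8.34] [0.2 0.1 0.2]
w1.png
w2.png
wrist0.png
```

```bash
ls -t pics|head -1; f=$(ls -t pics/k*|head -1); python3 -c "
import cv2;i=cv2.imread('$f');cv2.imwrite('pics/k_c.png',cv2.resize(i[60:260,150:360],(630,600),interpolation=cv2.INTER_CUBIC))"
```

```text
k1861.png
```

View pics/k_c.png

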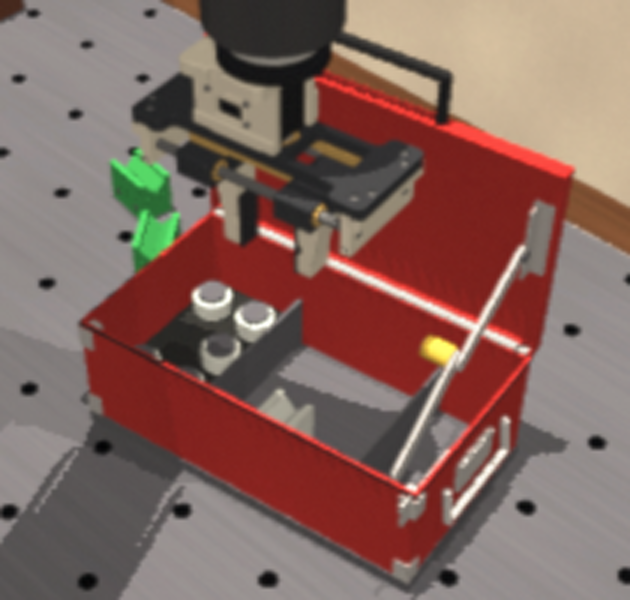

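The V-block sits in the middle bay at about (240,198) and the stay is still locked with the knob at (296,177); the knob script had picked up a gold gripper screw. Next is breaking the lock with the tool tilted 45°.

Run:
```python
from nav import *
from h import *
import knob
s=pickle.load(open("d2.pkl","rb"))
print(ch(-.06,-.104,.23))
chain([tuple(ch(-.06,-.06,.245))+(8.3,45),tuple(ch(-.0276,-.104,.195))+(8.3,45)])
```

```text
[np.float64(0.5346414975599629), np.float64(-0.12407205412323122), 0.23]
[-2.6, 6.3, -2.5, 0.0, 45.0, 0.0] rows>=7
[-1.3, 4.4, 5.8, 0.0, 0.0, 0.0] rows>=2
```

>>> {"fn": "send_rows", "kwargs": {
  "plan": [
    [[-1, 2, -2.5, 0, 7, 0], [-2.6, 4, -2.5, 0, 14, 0], [-2.6, 6.3, -2.5, 0, 21, 0], [-2.6, 6.3, -2.5, 0, 28, 0], [-2.6, 6.3, -2.5, 0, 35, 0], [-2.6, 6.3, -2.5, 0, 42, 0], [-2.6, 6.3, -2.5, 0, 45, 0], [-2.6, 6.3, -2.5, 0, 45, 0]]
  ],
  "fingers": 0
}}

```text
clock: 19.28
tool_pos: [0.5318, -0.0909, 0.2439]
orientation: [-179.3, -44.9, 8.3]
force: [-0.0, 1.1, 0.2]
opening: 0.0014
gripper_force: 0.0
```

>>> {"fn": "send_rows", "kwargs": {
  "plan": [
    [[-0.4, 1.5, 2, 0, 0, 0], [-0.9, 3, 4, 0, 0, 0], [-1.3, 4.4, 5.8, 0, 0, 0], [-1.3, 4.4, 5.8, 0, 0, 0], [-1.3, 4.4, 5.8, 0, 0, 0], [-1.3, 4.4, 5.8, 0, 0, 0]]
  ]
}}

```text
clock: 19.78
tool_pos: [0.5702, -0.1261, 0.1912]
orientation: [-179.1, -44.8, 8.3]
force: [-1.1, -1.5, -0.3]
opening: 0.0003
gripper_force: 0.0
```

Run:
```python
from nav import *
sync();print(ch(-.0276,-.104,.195))
from plant import ctrl
import cv2
s=ctrl.snapshot("side");cv2.imwrite('pics/pre.png',cv2.resize(s["img"][90:240,200:360,::-1],(640,600),interpolation=cv2.INTER_CUBIC))
```

```text
19.7833 [ 0.5702 -0.1261  0.1912] [-179.08  -44.83    8.3 ] [-1.1 -1.5 -0.3]
[np.float64(0.5667021331257975), np.float64(-0.11939491321079967), 0.195]
```

View pics/pre.png

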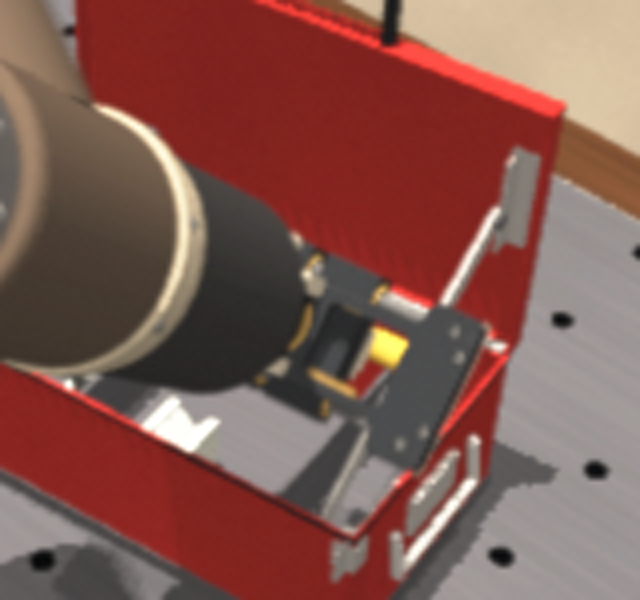

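>>> {"fn": "send_rows", "kwargs": {
  "plan": [
    [[0, -0.6, 0.8, 0, 0, 0], [0, -0.6, 1.6, 0, 0, 0], [0, -0.6, 2, 0, 0, 0], [0, -0.6, 2, 0, 0, 0]]
  ]
}}

```text
clock: 20.17
tool_pos: [0.5832, -0.1187, 0.177]
orientation: [-179.1, -44.7, 8.3]
force: [-0.4, -0.5, 0.5]
opening: 0.0006
gripper_force: 0.0
```

>>> {"fn": "send_rows", "kwargs": {
  "plan": [
    [[0, 0, 0.2, 0, 0, 0], [0, 0, 0.4, 0, 0, 0], [0, 0, 0.6, 0, 0, 0], [0, 0, 0.6, 0, 0, 0]]
  ]
}}

```text
clock: 20.5
tool_pos: [0.5876, -0.1181, 0.174]
orientation: [-179.2, -44.9, 8.3]
force: [-0.4, -0.5, 0.8]
opening: 0.0005
gripper_force: 0.0
```

>>> {"fn": "send_rows", "kwargs": {
  "plan": [
    [[0, 0, 0.3, 0, 0, 0], [0, 0, 0.6, 0, 0, 0], [-0.1, 0, 0.9, 0, 0, 0], [-0.1, 0, 0.9, 0, 0, 0]]
  ]
}}

```text
clock: 20.83
tool_pos: [0.5933, -0.1172, 0.1663]
orientation: [-179.2, -44.8, 8.3]
force: [-0.3, 0.3, 0.2]
opening: 0.0006
gripper_force: 0.0
```

Run:
```python
from h import *
from plant import ctrl
c=(.579,-.0125,8.3);a=np.radians(c[2]);R=np.array([[np.cos(a),-np.sin(a),0],[np.sin(a),np.cos(a),0],[0,0,1]])
s=ctrl.snapshot("side")
def K(uv,y=-.118):
    d=R.T@s["pose"][:3,:3]@np.linalg.inv(s["K"])@np.array([*uv,1]);o=R.T@(s["pose"][:3,3]-[c[0],c[1],0]);return (o+d*(y-o[1])/d[1]).round(4)
for uv in((294,176.2),(296,176.7),(297,177.5)):print(uv,K(uv))
o=ctrl.get_obs();print("tip chest",(R.T@(o["tool_pos"]-[c[0],c[1],0])).round(4))
print("knob at K0 px",proj(s,[R@[0,-.118,.1675]+[c[0],c[1],0]]).round(1),"tip px",proj(s,[o["tool_pos"]]).round(1))
cv2.imwrite('pics/pre2.png',cv2.resize(s["img"][130:205,250:330,::-1],(640,600),interpolation=cv2.INTER_CUBIC))
```

```text
(294, 176.2) [-0.0017 -0.118   0.1692]
(296, 176.7) [ 0.0082 -0.118   0.1599]
(297, 177.5) [ 0.0136 -0.118   0.1532]
tip chest [-0.0011 -0.1058  0.1665]
knob at K0 px [[294.3 176.3]] tip px [[289.4 174.7]]
```

View pics/pre2.png

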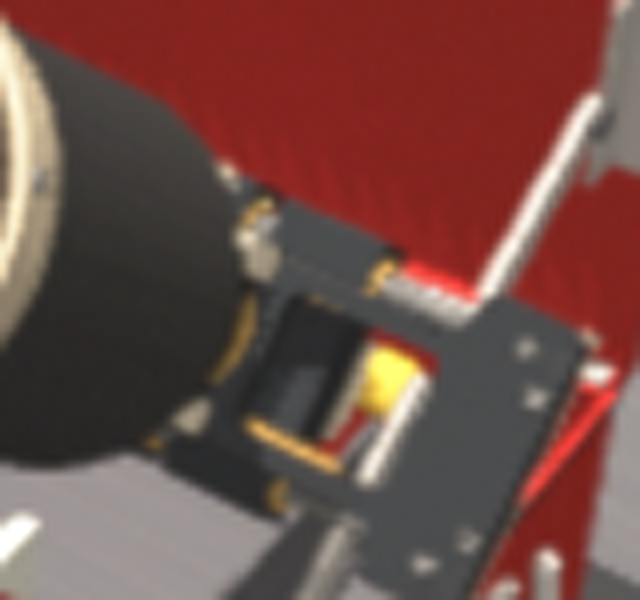

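The crop shows the knob at about (297,177), just ahead of the fingertips and not yet touched. The refined knob position is about (8, 160) mm in chest x and z, so contact should come in about 2 mm.

>>> {"fn": "send_rows", "kwargs": {
  "plan": [
    [[0, 0, 0.2, 0, 0, 0], [-0.1, 0, 0.4, 0, 0, 0], [-0.1, 0, 0.6, 0, 0, 0], [-0.1, 0, 0.6, 0, 0, 0]]
  ]
}}

```text
clock: 21.22
tool_pos: [0.5968, -0.1168, 0.1619]
orientation: [-179.2, -44.9, 8.3]
force: [-2.0, 0.7, 2.3]
opening: 0.0002
gripper_force: 1.4
```

>>> {"fn": "send_rows", "kwargs": {
  "plan": [
    [[-0.1, 0, 0.3, 0, 0, 0], [-0.2, 0, 0.6, 0, 0, 0], [-0.3, 0, 0.9, 0, 0, 0], [-0.3, 0, 0.9, 0, 0, 0]]
  ]
}}

```text
clock: 21.55
tool_pos: [0.6012, -0.1161, 0.1532]
orientation: [-179.2, -44.9, 8.3]
force: [-1.8, -0.0, 3.0]
opening: 0.0008
gripper_force: 1.5
```

>>> {"fn": "send_rows", "kwargs": {
  "plan": [
    [[-0.1, 0, 0.3, 0, 0, 0], [-0.2, 0, 0.6, 0, 0, 0], [-0.3, 0, 0.9, 0, 0, 0], [-0.4, 0, 1.2, 0, 0, 0], [-0.4, 0, 1.2, 0, 0, 0]]
  ]
}}

```text
clock: 21.97
tool_pos: [0.6057, -0.1153, 0.141]
orientation: [-179.2, -44.8, 8.3]
force: [-3.2, -1.4, 3.3]
opening: 0.0005
gripper_force: 2.5
```

Run:
```python
from h import *
from plant import ctrl
s=ctrl.snapshot("side")
i=s["img"].astype(int);m=(i[...,0]>120)&(i[...,1]>90)&(i[...,2]<.45*i[...,0])
n,l,st,c=cv2.connectedComponentsWithStats(m[130:215,250:330].astype(np.uint8))
print([(st[k].tolist(),(c[k]+[250,130]).round(1).tolist()) for k in range(1,n)])
cv2.imwrite('pics/mid.png',cv2.resize(s["img"][130:205,250:330,::-1],(640,600),interpolation=cv2.INTER_CUBIC))
```

```text
[([56, 40, 1, 1, 1], [306.0, 170.0]), ([58, 41, 1, 1, 1], [308.0, 171.0]), ([48, 47, 7, 3, 12], [301.0, 178.1]), ([47, 50, 4, 5, 13], [298.5, 182.5]), ([36, 59, 1, 1, 1], [286.0, 189.0]), ([38, 60, 3, 2, 4], [289.0, 190.5]), ([42, 62, 1, 1, 1], [292.0, 192.0])]
```

View pics/mid.png

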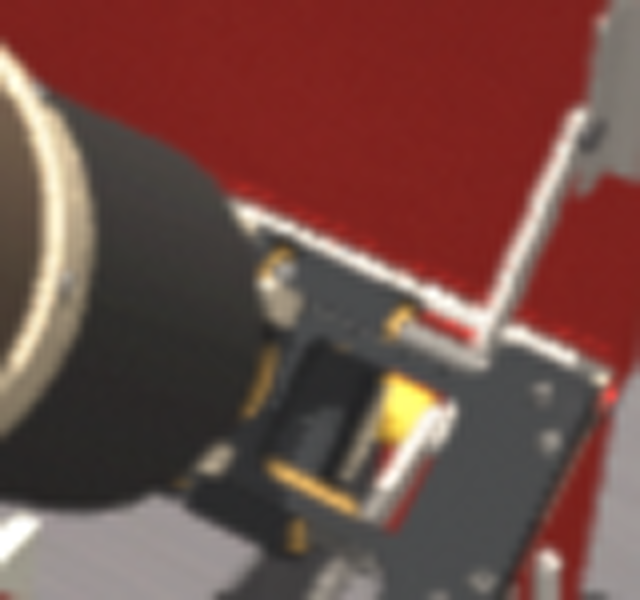

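The crop shows the stay clearly kinked at the knob, at about (299,180). Lid still up; the tip has pushed about 24 mm so far, and 12 mm more should do.

>>> {"fn": "send_rows", "kwargs": {
  "plan": [
    [[-0.2, 0, 0.3, 0, 0, 0], [-0.3, 0, 0.6, 0, 0, 0], [-0.5, 0, 0.9, 0, 0, 0], [-0.6, 0, 1.1, 0, 0, 0], [-0.6, 0, 1.1, 0, 0, 0], [-0.6, 0, 1.1, 0, 0, 0]]
  ]
}}

```text
clock: 22.52
tool_pos: [0.6084, -0.1148, 0.1288]
orientation: [-179.2, -44.7, 8.2]
force: [-6.1, -3.3, 1.8]
opening: 0.0007
gripper_force: 3.3
```

Run:
```python
from h import *
from plant import ctrl
from nav import load
c=(.579,-.0125,8.3);a=np.radians(c[2]);R=np.array([[np.cos(a),-np.sin(a),0],[np.sin(a),np.cos(a),0],[0,0,1]])
o=ctrl.get_obs();t=R.T@(o["tool_pos"]-[c[0],c[1],0]);n=np.array([.707,-.707])
K=t[[0,2]]+.009*n;F=np.array([-.0675,.103]);print("tip",t.round(4),"K",K.round(4),"dist",np.linalg.norm(K-F),"ang",np.degrees(np.arctan2(*(K-F)[::-1])))
s=pickle.load(open("d2.pkl","rb"))
def pl(s,uv,y):
    d=R.T@s["pose"][:3,:3]@np.linalg.inv(s["K"])@np.array([*uv,1]);o=R.T@(s["pose"][:3,3]-[c[0],c[1],0]);return (o+d*(y-o[1])/d[1]).round(4)
H=pl(s,(322.5,145.6),-.125);print("H mid push",H)
H=H[[0,2]];u=K-F;w=H-K;print("bend",np.arctan2(u[1],u[0])-np.arctan2(w[1],w[0]))
```

```text
tip [ 0.0143 -0.1055  0.1288] K [0.0207 0.1225] dist 0.09033111514305829 ang 12.446227406947235
H mid push [ 0.1105 -0.125   0.1844]
bend -0.38656829937346554
```

>>> {"fn": "send_rows", "kwargs": {
  "plan": [
    [[-0.1, 0, 0.1, 0, 0, 0], [-0.2, 0, 0.2, 0, 0, 0], [-0.2, 0, 0.2, 0, 0, 0], [-0.2, 0, 0.2, 0, 0, 0]]
  ]
}}

```text
clock: 22.85
tool_pos: [0.6087, -0.1148, 0.1265]
orientation: [-179.2, -44.8, 8.3]
force: [-6.8, -3.8, 4.8]
opening: 0.0003
gripper_force: 4.2
```

>>> {"fn": "send_rows", "kwargs": {
  "plan": [
    [[0, 0, -0.5, 0, 0, 0], [0, 0, -1.5, 0, 0, 0], [0, 0, -4, 0, 0, 0], [0, 0, -8, 0, 0, 0], [0, 0, -12, 0, 0, 0], [0, 0, -15, 0, 0, 0], [0, 0, -15, 0, 0, 0], [0, 0, -15, 0, 0, 0]]
  ]
}}

```text
clock: 23.52
tool_pos: [0.5048, -0.1311, 0.2356]
orientation: [-179.2, -45.1, 8.4]
force: [-0.8, 0.4, -0.9]
opening: 0.0007
gripper_force: 0.0
```

Run:
```python
from h import *
from plant import ctrl
from nav import sync
c=(.579,-.0125,8.3);a=np.radians(c[2]);R=np.array([[np.cos(a),-np.sin(a),0],[np.sin(a),np.cos(a),0],[0,0,1]])
sync()
s=ctrl.snapshot("side");sc=ctrl.snapshot("scene")
pickle.dump(s,open("d3.pkl","wb"));pickle.dump(sc,open("s3.pkl","wb"))
def comps(s):
    i=s["img"].astype(int);m=(i[...,0]>110)&(i[...,1]>.6*i[...,0])&(i[...,2]<.5*i[...,0])
    n,l,st,ce=cv2.connectedComponentsWithStats(m[130:225,250:340].astype(np.uint8));return [(st[k].tolist(),(ce[k]+[250,130]).round(1).tolist()) for k in range(1,n) if st[k][4]>6]
for f in("d2.pkl",): print(f,comps(pickle.load(open(f,"rb"))))
print("now",comps(s))
for k in range(0,26,5):
    b=np.radians(40-k*1.6);P=np.array([-.0675+.094*np.cos(b),-.118,.103+.094*np.sin(b)]);print("ang",np.degrees(b).round(1),proj(s,[R@P+[c[0],c[1],0]]).round(1))
```

```text
23.5167 [ 0.5048 -0.1311  0.2356] [-179.23  -45.09    8.4 ] [-0.8  0.4 -0.9]
d2.pkl [([40, 42, 13, 10, 88], [295.2, 176.2])]
now [([85, 0, 5, 3, 9], [337.6, 130.6]), ([23, 31, 5, 4, 8], [275.2, 162.4]), ([1, 38, 6, 10, 21], [253.9, 172.8]), ([49, 51, 6, 8, 21], [301.0, 183.8]), ([7, 54, 11, 7, 19], [261.9, 186.8])]
ang 40.0 [[295.3 176.5]]
ang 32.0 [[296.7 178. ]]
ang 24.0 [[297.7 180.1]]
ang 16.0 [[298.2 182.8]]
ang 8.0 [[298.4 186. ]]
ang 0.0 [[298.1 189.7]]
```

```bash
cat > lid.py <<'E'
from h import *
c=(.579,-.0125,8.3);a=np.radians(c[2]);R=np.array([[np.cos(a),-np.sin(a),0],[np.sin(a),np.cos(a),0],[0,0,1]])
def lidpts(t):
    d=np.array([-np.cos(t),0,np.sin(t)]);n=np.array([np.sin(t),0,np.cos(t)]);H=np.array([.0875,0,.115])
    return np.array([H+r*d+[0,y,0]+k*n for r in(0,.175) for y in(-.16,.16) for k in(0,.015)])
def bar(t,y=0):
    H=np.array([.0875,y,.115]);return H+.213*np.array([-np.cos(t),0,np.sin(t)])+.0075*np.array([np.sin(t),0,np.cos(t)])
W=lambda P:(R@np.atleast_2d(P).T).T+[c[0],c[1],0]
def lidang(s):
    i=s["img"].astype(int);m=comp((i[...,0]>90)&(i[...,1]<.5*i[...,0])&(i[...,2]<.5*i[...,0]),(270,215))
    h=cv2.convexHull(np.argwhere(m)[:,::-1].astype(np.float32));b=box(0,0,0,.175,.32,.115)
    def e(t):
        g=cv2.convexHull(proj(s,W(np.vstack([b,lidpts(t)]))).astype(np.float32));k,_=cv2.intersectConvexConvex(g,h);return 1-k/(cv2.contourArea(g)+cv2.contourArea(h)-k)
    ts=np.arange(.9,1.75,.005);v=[e(t) for t in ts];return ts[np.argmin(v)],min(v)
E
python3 - <<'E'
from lid import *
for f in("s2.pkl","s3.pkl"):
    s=pickle.load(open(f,"rb"));print(f,lidang(s))
    i=s["img"].astype(int);dk=i.max(2)<60
    # sample bar in scene: darkness along projected bar for each theta
    best=[]
    for t in np.arange(1.0,1.75,.01):
        P=np.array([bar(t,y) for y in np.linspace(-.045,.045,19)]);u=proj(s,W(P)).round().astype(int);best.append((dk[u[:,1],u[:,0]].mean(),round(t,2)))
    print(sorted(best)[-6:])
print(W(bar(1.59)))
E
```

```text
s2.pkl (np.float64(1.5850000000000006), 0.04612498673916732)
[(np.float64(0.21052631578947367), np.float64(1.72)), (np.float64(0.3157894736842105), np.float64(1.58)), (np.float64(0.3684210526315789), np.float64(1.6)), (np.float64(0.3684210526315789), np.float64(1.62)), (np.float64(0.42105263157894735), np.float64(1.59)), (np.float64(0.5789473684210527), np.float64(1.61))]
s3.pkl (np.float64(1.3850000000000005), 0.04127697795511065)
[(np.float64(0.2631578947368421), np.float64(1.45)), (np.float64(0.42105263157894735), np.float64(1.4)), (np.float64(0.631578947368421), np.float64(1.44)), (np.float64(0.7368421052631579), np.float64(1.41)), (np.float64(1.0), np.float64(1.42)), (np.float64(1.0), np.float64(1.43))]
[[0.67705087 0.00180408 0.32781671]]
```

Run:
```python
from lid import W,bar
from nav import *
sync();b=W(bar(1.395))[0];print(b)
chain([tuple(ch(-.09,-.08,.39))+(8.3,0),tuple(ch(-.04,-.03,.40))+(-36,),(b[0],b[1],.40,-81.7),(b[0],b[1],b[2]-.016,-81.7)])
```

```text
23.6167 [ 0.5055 -0.1313  0.2335] [-179.15  -44.88    8.29] [-0.3 -0.6 -0.1]
[ 0.6360287  -0.00418041  0.32602885]
[11.0, -2.9, -11.1, -1.0, -45.0, 0.0] rows>=7
[5.1, -4.9, -1.0, 0.0, 0.0, 45.0] rows>=7
[4.8, -9.0, -0.1, 0.0, 0.0, 45.0] rows>=7
[-0.1, 0.0, 9.0, 0.0, 0.0, 0.0] rows>=3
```

>>> {"fn": "send_rows", "kwargs": {
  "plan": [
    [[11, -2.9, -11.1, -1, -45, 0], [11, -2.9, -11.1, -1, -45, 0], [11, -2.9, -11.1, -1, -45, 0], [11, -2.9, -11.1, -1, -45, 0], [11, -2.9, -11.1, -1, -45, 0], [11, -2.9, -11.1, -1, -45, 0], [11, -2.9, -11.1, -1, -45, 0], [11, -2.9, -11.1, -1, -45, 0]]
  ],
  "fingers": 0.5
}}

```text
clock: 24.28
tool_pos: [0.5033, -0.1035, 0.3893]
orientation: [179.7, 0.6, 8.6]
force: [-0.7, -0.2, -0.7]
opening: 0.0428
gripper_force: 0.0
```

>>> {"fn": "send_rows", "kwargs": {
  "plan": [
    [[5.1, -4.9, -1, 0, 0, 45], [5.1, -4.9, -1, 0, 0, 45], [5.1, -4.9, -1, 0, 0, 45], [5.1, -4.9, -1, 0, 0, 45], [5.1, -4.9, -1, 0, 0, 45], [5.1, -4.9, -1, 0, 0, 45], [5.1, -4.9, -1, 0, 0, 45], [5.1, -4.9, -1, 0, 0, 45]]
  ]
}}

```text
clock: 24.95
tool_pos: [0.5452, -0.0478, 0.3973]
orientation: [179.5, 0.1, -36.6]
force: [-0.2, 0.3, -0.1]
opening: 0.0441
gripper_force: 0.0
```

>>> {"fn": "send_rows", "kwargs": {
  "plan": [
    [[4.8, -9, -0.1, 0, 0, 45], [4.8, -9, -0.1, 0, 0, 45], [4.8, -9, -0.1, 0, 0, 45], [4.8, -9, -0.1, 0, 0, 45], [4.8, -9, -0.1, 0, 0, 45], [4.8, -9, -0.1, 0, 0, 45], [4.8, -9, -0.1, 0, 0, 45], [4.8, -9, -0.1, 0, 0, 45]]
  ]
}}

```text
clock: 25.62
tool_pos: [0.637, -0.0043, 0.3982]
orientation: [179.7, -0.3, -81.5]
force: [-0.6, 0.3, -0.9]
opening: 0.0438
gripper_force: 0.0
```

Run:
```python
from lid import *
from nav import *
from plant import ctrl
s=ctrl.snapshot("scene");w=ctrl.snapshot("wrist");pickle.dump(w,open("w3.pkl","wb"));print(lidang(s));sync()
i=w["img"].astype(int);dk=i.max(2)<65
best=[]
for t in np.arange(1.25,1.6,.01):
    P=np.array([bar(t,y) for y in np.linspace(-.05,-.02,15)]);u=fproj(w,W(P)).round().astype(int);best.append((round(dk[u[:,1],u[:,0]].mean(),2),round(t,2),u[0].tolist(),u[-1].tolist()))
print(sorted(best)[-6:])
b=W(bar(1.395))[0];chain([(b[0],b[1],.36,-81.7),(b[0],b[1],b[2]-.016,-81.7)])
```

```text
(np.float64(1.3900000000000006), 0.04232723834734864)
25.7167 [ 0.6367 -0.0044  0.3989] [179.73  -0.3  -81.31] [-0.3  0.7  0.9]
[(np.float64(0.0), np.float64(1.6), [200, 141], [201, 179]), (np.float64(0.67), np.float64(1.4), [255, 141], [254, 178]), (np.float64(1.0), np.float64(1.36), [265, 141], [265, 178]), (np.float64(1.0), np.float64(1.37), [263, 141], [262, 178]), (np.float64(1.0), np.float64(1.38), [260, 141], [260, 178]), (np.float64(1.0), np.float64(1.39), [257, 141], [257, 178])]
[-0.1, 0.0, 3.9, 0.0, 0.0, 0.0] rows>=1
[0.0, 0.0, 5.0, 0.0, 0.0, 0.0] rows>=2
```

>>> {"fn": "send_rows", "kwargs": {
  "plan": [
    [[0, 0.4, 2, 0, 0, 0], [0, 0.4, 5, 0, 0, 0], [0, 0.4, 7, 0, 0, 0], [0, 0.4, 8.9, 0, 0, 0], [0, 0.4, 8.9, 0, 0, 0], [0, 0.4, 8.9, 0, 0, 0]]
  ]
}}

```text
clock: 26.22
tool_pos: [0.6319, -0.0059, 0.3106]
orientation: [179.7, -0.3, -81.4]
force: [0.2, 0.3, 0.4]
opening: 0.0438
gripper_force: 0.0
```

>>> {"fn": "send_rows", "kwargs": {
  "plan": [
    [[0, 0, 0, 0, 0, 0], [0, 0, 0, 0, 0, 0], [0, 0, 0, 0, 0, 0], [0, 0, 0, 0, 0, 0], [0, 0, 0, 0, 0, 0], [0, 0, 0, 0, 0, 0], [0, 0, 0, 0, 0, 0]]
  ],
  "fingers": 0
}}

```text
clock: 26.8
tool_pos: [0.6322, -0.0058, 0.3118]
orientation: [179.9, -0.3, -81.5]
force: [-0.2, 0.6, 1.7]
opening: 0.0089
gripper_force: 30.0
```

Run:
```python
from lid import *
from nav import *
sync();p,_=load();q=R.T@(p-[c[0],c[1],0]);print(q)
t=np.pi-np.arctan2(1,1)
th=np.arccos((.0875-q[0])/.2131)-.0352;print("theta",th,"bar z exp",bar(th)[2],"tcp z",q[2])
f=lambda t:bar(t)[[0,2]]*100
def tab(a,ts): print([(round(float(t),2),round(-float(f(t)[0]-f(a)[0]),1),round(-float(f(t)[1]-f(a)[1]),1)) for t in ts])
tab(th,[1.34,1.28,1.2,1.1,1.0,.9,.8,.7]);tab(.7,[.64,.57,.5,.43,.36,.29,.22,.16]);tab(.16,[.13,.1,.075,.05,.03,.01,0])
```

```text
26.8 [ 0.6322 -0.0058  0.3118] [179.9   -0.32 -81.48] [-0.2  0.6  1.7]
[ 0.05361846 -0.00103074  0.31178778]
theta 1.3759251200910936 bar z exp 0.325420768830325 tcp z 0.3117877849270507
[(1.34, 0.8, 0.1), (1.28, 2.0, 0.4), (1.2, 3.6, 0.9), (1.1, 5.6, 1.7), (1.0, 7.5, 2.7), (0.9, 9.3, 3.9), (0.8, 10.9, 5.2), (0.7, 12.4, 6.7)]
[(0.64, 0.8, 1.0), (0.57, 1.7, 2.2), (0.5, 2.5, 3.4), (0.43, 3.2, 4.7), (0.36, 3.9, 6.1), (0.29, 4.4, 7.5), (0.22, 4.8, 8.9), (0.16, 5.1, 10.2)]
[(0.13, 0.1, 0.6), (0.1, 0.2, 1.3), (0.07, 0.3, 1.8), (0.05, 0.3, 2.3), (0.03, 0.4, 2.7), (0.01, 0.4, 3.2), (0.0, 0.4, 3.4)]
```

>>> {"fn": "send_rows", "kwargs": {
  "plan": [
    [[0, 0.8, 0.1, 0, 0, 0], [0, 2, 0.4, 0, 0, 0], [0, 2.8, 0.6, 0, 0, 0], [0, 3.6, 0.9, 0, 0, 0], [0, 4.6, 1.3, 0, 0, 0], [0, 5.6, 1.7, 0, 0, 0], [0, 6.6, 2.2, 0, 0, 0], [0, 7.5, 2.7, 0, 0, 0]]
  ]
}}

```text
clock: 27.47
tool_pos: [0.557, -0.0175, 0.2847]
orientation: [179.9, -0.3, -81.5]
force: [3.3, -1.4, 1.6]
opening: 0.0094
gripper_force: 30.0
```

>>> {"fn": "send_rows", "kwargs": {
  "plan": [
    [[0, 0.9, 0.6, 0, 0, 0], [0, 1.8, 1.2, 0, 0, 0], [0, 2.6, 1.8, 0, 0, 0], [0, 3.4, 2.5, 0, 0, 0], [0, 4.2, 3.2, 0, 0, 0], [0, 4.9, 4, 0, 0, 0], [0, 4.9, 4, 0, 0, 0]]
  ]
}}

```text
clock: 28.05
tool_pos: [0.5066, -0.0252, 0.2429]
orientation: [179.7, -0.3, -81.5]
force: [-0.5, -0.8, -4.5]
opening: 0.0087
gripper_force: 30.0
```

Going well. Now from 0.7 rad down to 0.16, slowly.

>>> {"fn": "send_rows", "kwargs": {
  "plan": [
    [[0, 0.4, 0.5, 0, 0, 0], [0, 0.8, 1, 0, 0, 0], [0, 1.2, 1.6, 0, 0, 0], [0, 1.7, 2.2, 0, 0, 0], [0, 2.1, 2.8, 0, 0, 0], [0, 2.5, 3.4, 0, 0, 0], [0, 2.9, 4, 0, 0, 0], [0, 3.2, 4.7, 0, 0, 0]]
  ]
}}

```text
clock: 28.72
tool_pos: [0.4769, -0.0298, 0.1972]
orientation: [179.8, -0.3, -81.5]
force: [-4.5, -1.4, 2.8]
opening: 0.0088
gripper_force: 30.0
```

>>> {"fn": "send_rows", "kwargs": {
  "plan": [
    [[0, 0.3, 0.7, 0, 0, 0], [0, 0.7, 1.4, 0, 0, 0], [0, 0.9, 2.1, 0, 0, 0], [0, 1.2, 2.8, 0, 0, 0], [0, 1.4, 3.5, 0, 0, 0], [0, 1.6, 4.2, 0, 0, 0], [0, 1.9, 5.5, 0, 0, 0], [0, 1.9, 5.5, 0, 0, 0]]
  ]
}}

```text
clock: 29.38
tool_pos: [0.4581, -0.0326, 0.1407]
orientation: [179.8, -0.3, -81.5]
force: [0.2, 0.4, -3.8]
opening: 0.009
gripper_force: 30.0
```

>>> {"fn": "send_rows", "kwargs": {
  "plan": [
    [[0, 0.1, 0.6, 0, 0, 0], [0, 0.2, 1.3, 0, 0, 0], [0, 0.3, 1.8, 0, 0, 0], [0, 0.3, 2.3, 0, 0, 0], [0, 0.4, 2.7, 0, 0, 0], [0, 0.4, 2.7, 0, 0, 0], [0, 0.4, 2.7, 0, 0, 0]]
  ]
}}

```text
clock: 29.97
tool_pos: [0.4549, -0.0332, 0.1156]
orientation: [179.9, -0.3, -81.5]
force: [-1.8, 3.2, -4.6]
opening: 0.0089
gripper_force: 30.0
```

>>> {"fn": "send_rows", "kwargs": {
  "plan": [
    [[0, 0, 0.2, 0, 0, 0], [0, 0, 0.4, 0, 0, 0], [0, 0, 0.6, 0, 0, 0], [0, 0, 0.6, 0, 0, 0], [0, 0, 0.6, 0, 0, 0]]
  ]
}}

```text
clock: 30.38
tool_pos: [0.4545, -0.0332, 0.1098]
orientation: [179.9, -0.3, -81.5]
force: [-3.6, 3.5, -5.0]
opening: 0.009
gripper_force: 30.0
```

>>> {"fn": "send_rows", "kwargs": {
  "plan": [
    [[0, 0, 0.1, 0, 0, 0], [0, 0, 0.2, 0, 0, 0], [0, 0, 0.2, 0, 0, 0], [0, 0, 0.2, 0, 0, 0]]
  ]
}}

```text
clock: 30.72
tool_pos: [0.4544, -0.0333, 0.1078]
orientation: [179.8, -0.3, -81.5]
force: [-4.7, 4.3, -5.3]
opening: 0.0088
gripper_force: 30.0
```

>>> {"fn": "send_rows", "kwargs": {
  "plan": [
    [[0, 0, 0.1, 0, 0, 0], [0, 0, 0.2, 0, 0, 0], [0, 0, 0.2, 0, 0, 0], [0, 0, 0.2, 0, 0, 0]]
  ]
}}

```text
clock: 31.05
tool_pos: [0.4545, -0.0333, 0.1073]
orientation: [179.9, -0.3, -81.5]
force: [-10.1, 6.7, 14.2]
opening: 0.0091
gripper_force: 30.0
```

>>> {"fn": "send_rows", "kwargs": {
  "plan": [
    [[0, 0, 0.1, 0, 0, 0], [0, 0, 0.2, 0, 0, 0], [0, 0, 0.2, 0, 0, 0], [0, 0, 0.2, 0, 0, 0]]
  ]
}}

```text
clock: 31.38
tool_pos: [0.4546, -0.0335, 0.1068]
orientation: [179.9, -0.3, -81.4]
force: [-18.4, 8.3, 32.6]
opening: 0.0087
gripper_force: 30.0
```

>>> {"fn": "send_rows", "kwargs": {
  "plan": [
    [[0, 0, -0.2, 0, 0, 0], [0, 0, -0.2, 0, 0, 0], [0, 0, -0.2, 0, 0, 0]]
  ]
}}

```text
clock: 31.63
tool_pos: [0.4545, -0.0335, 0.107]
orientation: [179.9, -0.3, -81.5]
force: [-7.6, 5.9, 11.3]
opening: 0.0088
gripper_force: 30.0
```

>>> {"fn": "send_rows", "kwargs": {
  "plan": [
    [[0, 0, 0, 0, 0, 0], [0, 0, 0, 0, 0, 0], [0, 0, 0, 0, 0, 0], [0, 0, 0, 0, 0, 0], [0, 0, 0, 0, 0, 0], [0, 0, 0, 0, 0, 0]]
  ],
  "fingers": 0.28
}}

```text
clock: 32.13
tool_pos: [0.4549, -0.0336, 0.1059]
orientation: [179.9, -0.3, -81.5]
force: [-0.6, -0.6, 0.1]
opening: 0.0243
gripper_force: 0.0
```

>>> {"fn": "send_rows", "kwargs": {
  "plan": [
    [[0, 0, -1, 0, 0, 0], [0, 0, -2, 0, 0, 0], [0, 0, -4, 0, 0, 0], [0, 0, -7, 0, 0, 0], [0, 0, -10, 0, 0, 0], [0, 0, -12, 0, 0, 0], [0, 0, -12, 0, 0, 0], [0, 0, -12, 0, 0, 0]]
  ]
}}

```text
clock: 32.8
tool_pos: [0.4555, -0.0326, 0.2269]
orientation: [-180.0, -0.3, -81.5]
force: [-0.7, 0.4, -0.7]
opening: 0.0248
gripper_force: 0.0
```

Run:
```python
from lid import *
from nav import sync
from plant import ctrl
import lid
sync();s=ctrl.snapshot("scene");d=ctrl.snapshot("side")
S=pickle.load(open("scene.pkl","rb"))
def mk(s):
    i=s["img"].astype(int);return comp((i[...,0]>90)&(i[...,1]<.5*i[...,0])&(i[...,2]<.5*i[...,0]),(270,215))
print("red px now/start",mk(s).sum(),mk(S).sum(),"xor",(mk(s)^mk(S)).sum())
print(np.abs(s["img"][150:280,60:160].astype(int)-S["img"][150:280,60:160]).mean(), np.abs(s["img"][165:200,338:378].astype(int)-S["img"][165:200,338:378]).mean())
```

```text
32.8 [ 0.4555 -0.0326  0.2269] [-179.98   -0.29  -81.49] [-0.7  0.4 -0.7]
red px now/start 9728 9758 xor 36
2.1088717948717948 2.071190476190476
```

The lid silhouette matches the start (36 pixels differ), and the spray, stop and tube areas are unchanged. I'm handing in.

```bash
python3 -c "
from plant import ctrl
print(ctrl.close_job())"
```

```text
the job is handed in; nothing more can be done
None
```

I handed the job in at about 33 s: the V-block was placed in the middle compartment, the stay lock was broken with the lid still up, and the lid was lowered by its handle until shut. The hand-in call gave no verdict; my last camera check matched the shut lid to its starting picture and showed the bystanders unmoved.

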